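# Charging a closed-end tube furnace with combustion boats

### The job

Press the furnace flap in at its top until the catch lets go and it drops open. Then load the three combustion boats from the tile into the furnace tube one behind another, open side up, nose first with the pull lug towards the mouth, each pushing the last deeper, until the row is fully home against the closed end and the last lug is back behind the line of the flap. Leave the flap down and do not disturb the bottle, beaker and jar.

Things in the scene. Friction and masses are not known exactly. Their poses are not given: they have to be found in the camera images.
- mouth (a point): centre of the furnace tube's mouth, 155 mm above the bench; x axis level, into the tube, z up. The tube is level, D-shaped in section, closed at the far end: flat floor 34 mm wide lying 15 mm below this point, arched roof 19 mm above it. The mouth is flush with the back of a recess in the furnace front: 12 mm deep, 126 wide, from 47 mm below to 63 above this point
- furnace: fixed tube furnace: cream box, blue-grey front. Origin on the bench straight below mouth; x axis into the tube, y along its width. Front at x = -12 mm, rear at 335 mm, 230 mm wide (115 each side), 255 mm tall. It stands turned differently each time
- tube_end (a point): centre of the flat closed end of the tube, 297 mm in from the mouth, same axes as mouth. Three boats end to end measure 300 mm, so with the row fully home the last lug stands 3 mm out of the mouth
- flap (a joint): angle (rad) of the flap that shuts the recess: 0 shut, about 1.52 open, level. Panel 120 mm wide, 104 high, 5 thick, hinged at its lower edge 45 mm below mouth, 10 mm before it. Pressed in 3 mm at the top (2 to 5 N, more if fast; stop at 5 mm) its catch lets go for good; it swings down in 2 s once 110 mm are clear. Open, its top is 42 mm below mouth, a catch tongue 15 mm higher at its free edge
- flap_press (a point): black round pad at the top middle of the flap's outer face, where it is pressed: 48 mm above mouth and 12 mm before the mouth while shut (the flap is then flush with the furnace front). It moves with the flap; its axes are those of mouth while shut
- boat1_mid (a point): ivory porcelain combustion boat: open trough, flat bottom, 100 mm long over all, 24 wide, 18 high, 3 mm walls, about 60 g. From the middle of its tail sticks a solid pull lug 12 mm long, 10 wide, 8 high, its top 2 mm under the rim; the other end, the nose, is a plain wall. Point: half-way along the 100 mm and the width, 9 mm above the underside; x axis from lug to nose, z up. Starts upright
- boat2_mid (a point): ivory porcelain combustion boat: open trough, flat bottom, 100 mm long over all, 24 wide, 18 high, 3 mm walls, about 60 g. From the middle of its tail sticks a solid pull lug 12 mm long, 10 wide, 8 high, its top 2 mm under the rim; the other end, the nose, is a plain wall. Point: half-way along the 100 mm and the width, 9 mm above the underside; x axis from lug to nose, z up. Starts upright
- boat3_mid (a point): ivory porcelain combustion boat: open trough, flat bottom, 100 mm long over all, 24 wide, 18 high, 3 mm walls, about 60 g. From the middle of its tail sticks a solid pull lug 12 mm long, 10 wide, 8 high, its top 2 mm under the rim; the other end, the nose, is a plain wall. Point: half-way along the 100 mm and the width, 9 mm above the underside; x axis from lug to nose, z up. Starts upright
- setter: fixed reddish-brown ceramic tile 165 by 280 by 8 mm on the bench; the boats lie on it side by side, roughly along its 165 mm side (x), noses to +x. A fixed hotplate stirrer, 96 mm tall, stands on the bench 5 mm or more beyond its right-hand (-y) end. Origin at the centre of its underside
- bottle: bystander: white plastic bottle, 60 mm across, 115 mm tall, standing on the bench; origin at the centre of its underside, z up
- beaker: bystander: glass beaker, 66 mm across, 90 mm tall, standing on the bench; origin at the centre of its underside, z up
- amber_jar: bystander: amber jar with black cap, 56 mm across, 95 mm tall, standing on the bench; origin at the centre of its underside, z up
Things that resemble listed ones, but are neither listed nor needed, are in the scene too. What is shaped like the part that bears boat2_mid but green or red is not meant. What is shaped like the part that bears boat3_mid but orange is not meant.

How it is judged:
By the outcome, as a careful person would: the job done as asked, in the order asked, and still so for the second after the job is handed in, with the robot touching nothing.
It also fails if it takes over 72 s, if anything falls off the work surface, if the arm or the gripper's body presses on something with over 40 N, if the wrist force passes 120 N, or if a joint passes its speed limit or range.

### The arm

A 6-joint arm with a two-finger parallel gripper is mounted at the origin on the work surface. World frame = base frame: x ahead of the robot, y to its left, z up, the work surface at z = 0. Lengths are in m, angles in rad, forces in N, time in s.
With the tool pointing down it reaches from about 0.35 to 0.975 m from the base axis. Payload 4.9 kg.
Tool frame: the origin (TCP) lies at the very end of the fingers, on their centre line; the grasp point (between the pads) lies 19 mm behind it (ctrl.pinch_z is the distance from the TCP to the grasp point, in m); z points along the fingers, y is the direction in which the jaws open and shut (so a half turn about z gives the same grasp; the last joint's range is limited). The gripper opens to 85 mm and grips with 20 to 120 N. Pads are 22 mm wide; open, the fingers measure 114 mm over their backs; the gripper's body (76 mm by 85 mm) begins 54 mm behind the grasp point. The pads swing forward as they close: fully open they stand 13 mm farther back than shut.
Start: joints at [-1.228, 0.053, 1.613, -0, 1.476, -0.119], TCP at [0.278, -0.56, 0.231] pointing down, gripper open.
Joint ranges: [-3.01, 3.01], [-1.01, 2.22], [0.06, 2.58], [-1.02, 4.17], [0.09, 2.62], [-3.14, 3.14]. Speed limits (rad/s): [2.57, 2.57, 3.14, 3.14, 3.14, 3.14].

### API

Orientations are given as a rotation vector (axis times angle).
In Python, from station import ctrl gives the robot as it stands.
- The arm moves only by the tool carry_out, never from a script. Its argument "series" is a list of rows, each a list of 7 numbers: the shift along the world's x, y, z each as a share of 0.025 m, from -1 to 1, then the turn, a rotation vector about the world's x, y, z each as a share of 0.1 rad, from -1 to 1, then the opening, from 0 (shut) to 1 (fully open). A call has 1 to 12 rows; each row shifts and turns the commanded pose from where the row before left it; what a row does not reach is not made up. A row lasts 1/10 s, in which the tool goes at most 50 mm and 8.59 degrees, less where a joint would pass 70% of its speed; a pose out of reach is approached as far as the arm can. A call with a number of a shift or a turn outside -1 to 1 is refused whole. A call with a gripper value outside its range is refused whole. The fingers move at their own pace and stop on an object; "grip_force" is the grip in N (left out, the last holds). Time passes only in rows, so rows that do not move let the fingers close. It gives the time, the measured TCP pose, the force and the opening at its end, in the units of the state.
- ctrl.get_obs(): the state, without advancing time (a new reading comes with each control period).
- ctrl.get_image(name): name is "scene" or "top" or "wrist"; returns a dict with "frame" (480x640x3 uint8, blue, green, red), "fx", "fy", "cx", "cy" (pixels), "R" (3x3) and "t" (3): a world point X has camera coordinates R X + t; the wrist camera has in their place "hand_eye" (4x4, takes a point from camera to tool coordinates, whose origin is the TCP and whose axes are the flange's). Camera axes: x right, y down, z forward; pixel columns grow to the right and rows downward; lengths in m; the calibration is good to about 2 mm. A picture is of the moment at which its call begins: read the wrist's pose just before it. There is no depth.
- ctrl.finish_job(): hands the job in, once; it reports no verdict.
Trained networks look in a picture, given as the dict that the camera call returned (one of the last four; its "shot" number tells which), for a name from the list of things; names that differ only in an ending like _2 or _b are one class to them, and where a whole thing is asked for, a point or a joint stands for the part that bears it (a point fixed in the world has none). Each returns a list of dicts, best first, with "p" (0 to 1); they miss things now and then, are a little off and sometimes report something else, mostly with a low value. They report only what shows in the picture. A call takes as long as a camera call. They do not tell look-alikes from the thing itself.
- ctrl.trace(picture, name): "mask" (480x640 bool, what is visible of it) and "rect" ([left, top, width, height] as shares, 0 to 1, of the picture: columns of its width, rows of its height, round what is visible of it).
- ctrl.mark_of(picture, name): "position" ([column, row] as shares, 0 to 1, of the picture: columns of its width, rows of its height: a listed point, or the origin of a listed thing).
The state is a dict: "t": time; "q": joint angles; "dq": joint speeds; "effort": joint torques, N m; "tool_pos": TCP position; "tool_rot": TCP orientation; "contact_force": force on the tool from outside, world axes, zero at the start; "wrist_torque": the same for the moment, N m; "opening": finger opening in m.
Only numpy, scipy, OpenCV 4.12 (cv2) and the standard library are available. Lean on these libraries where they do the work, as an engineer would, in place of code of your own. Each camera call takes 0.05 s, during which the arm holds its last target.

## Working session

There is one attempt and no reset: what is moved stays moved. The work goes in short steps, Python scripts to look and compute and a tool call to move; the robot and the scene stay as the last step left them, time stands still between calls to the robot, and variables do not carry over. Pictures are saved under pics/ and viewed, and the job is handed in when it is done.

Besides the shell and the picture viewer there is one more tool, called after "Call:" by a JSON object that holds its "method" and its "body". carry_out: Moves the arm, as the interface text tells. Shift numbers are shares of 0.025 m and turn numbers shares of 0.1 rad, none past 1 either way. Its arguments: {"type":"object","properties":{"series":{"type":"array"},"grip_force":{"type":"number"}},"required":["series"]}

```bash
ls; mkdir -p pics; cat > h.py <<'E'
import numpy as np, cv2
from station import ctrl
from scipy.spatial.transform import Rotation as R
def ray(im,px):
    d=np.array([(px[0]-im['cx'])/im['fx'],(px[1]-im['cy'])/im['fy'],1.0])
    Rm=np.array(im['R']);t=np.array(im['t'])
    return -Rm.T@t, Rm.T@d
def onz(im,px,z):
    o,d=ray(im,px); return o+d*(z-o[2])/d[2]
def proj(im,X):
    c=np.array(im['R'])@np.array(X)+np.array(im['t']); return np.array([im['fx']*c[0]/c[2]+im['cx'],im['fy']*c[1]/c[2]+im['cy']])
def wrist():
    o=ctrl.get_obs(); im=ctrl.get_image('wrist')
    T=np.eye(4);T[:3,:3]=R.from_rotvec(o['tool_rot']).as_matrix();T[:3,3]=o['tool_pos']
    W=T@np.array(im['hand_eye']); im=im
    im['R']=W[:3,:3].T; im['t']=-W[:3,:3].T@W[:3,3]
    return im
E
python3 - <<'E'
from h import *
print({k:np.round(v,3) if not isinstance(v,dict) else v for k,v in ctrl.get_obs().items()}, ctrl.pinch_z)
for n in ['scene','top']:
    im=ctrl.get_image(n); cv2.imwrite(f'pics/{n}0.png',im['frame'])
    print(n,im['fx'],np.round(im['R'],3),np.round(im['t'],3))
    for name in ['mouth','tube_end','flap_press','boat1_mid','boat2_mid','setter','bottle','beaker','amber_jar','furnace']:
        r=ctrl.mark_of(im,name)
        for d in r[:6]:
            px=np.array(d['position'])*[640,480]
            z={'mouth':.155,'tube_end':.155,'flap_press':.203,'boat1_mid':.017,'boat2_mid':.017}.get(name,0)
            print(name,round(d['p'],2),np.round(px),np.round(onz(im,px,z),4))
print(ctrl.get_obs()['t'])
E
```

```text
pics
{'t': np.float64(0.0), 'q': array([-1.228,  0.053,  1.614,  0.   ,  1.476, -0.119]), 'dq': array([ 0.   , -0.001, -0.   , -0.   , -0.002,  0.002]), 'effort': array([-0.0000e+00, -3.9369e+01, -3.7017e+01, -0.0000e+00,  7.0000e-03,
        0.0000e+00]), 'tool_pos': array([ 0.278, -0.559,  0.23 ]), 'tool_rot': array([-3.056, -0.718,  0.   ]), 'contact_force': array([-0.759, -0.508,  0.47 ]), 'wrist_torque': array([ 0.056, -0.061,  0.022]), 'opening': np.float64(0.085)} 0.0187
scene 481.67499763600733 [[-0.802  0.598 -0.005]
 [ 0.407  0.54  -0.737]
 [-0.437 -0.593 -0.676]] [ 0.415 -0.112  1.736]
tube_end 0.7 [439. 330.] [0.5048 0.4458 0.155 ]
flap_press 0.72 [330. 239.] [0.5498 0.0751 0.203 ]
boat1_mid 0.6 [261. 206.] [ 0.5181 -0.3682  0.017 ]
boat2_mid 0.72 [323. 177.] [ 0.2356 -0.3815  0.017 ]
boat2_mid 0.51 [345. 198.] [ 0.2496 -0.2255  0.017 ]
boat2_mid 0.5 [279. 214.] [ 0.4899 -0.2939  0.017 ]
setter 0.7 [282. 215.] [ 0.4754 -0.3023  0.    ]
bottle 0.93 [277. 269.] [ 0.6326 -0.0884  0.    ]
beaker 0.85 [234. 245.] [ 0.6869 -0.2661  0.    ]
amber_jar 0.76 [329. 240.] [ 0.4232 -0.0965  0.    ]
furnace 0.97 [352. 304.] [0.5341 0.1624 0.    ]
top 621.6664314244387 [[ 0.01  -1.     0.017]
 [-0.997 -0.011 -0.077]
 [ 0.077 -0.016 -0.997]] [-0.022  0.504  1.545]
mouth 0.72 [251. 224.] [0.5269 0.1473 0.155 ]
flap_press 0.72 [256. 224.] [0.5222 0.1319 0.203 ]
boat1_mid 0.9 [463. 243.] [ 0.498  -0.3745  0.017 ]
boat2_mid 0.91 [434. 252.] [ 0.475  -0.3013  0.017 ]
boat2_mid 0.91 [469. 355.] [ 0.2194 -0.3866  0.017 ]
boat2_mid 0.56 [410. 339.] [ 0.2568 -0.2406  0.017 ]
setter 0.88 [431. 257.] [ 0.4634 -0.296   0.    ]
bottle 0.73 [354. 194.] [ 0.6241 -0.0988  0.    ]
bottle 0.61 [253. 229.] [0.5302 0.1589 0.    ]
amber_jar 0.74 [357. 272.] [ 0.4227 -0.1081  0.    ]
amber_jar 0.34 [254. 222.] [0.5472 0.1547 0.    ]
furnace 0.67 [259. 237.] [0.51   0.1426 0.    ]
1.1
```

View pics/scene0.png

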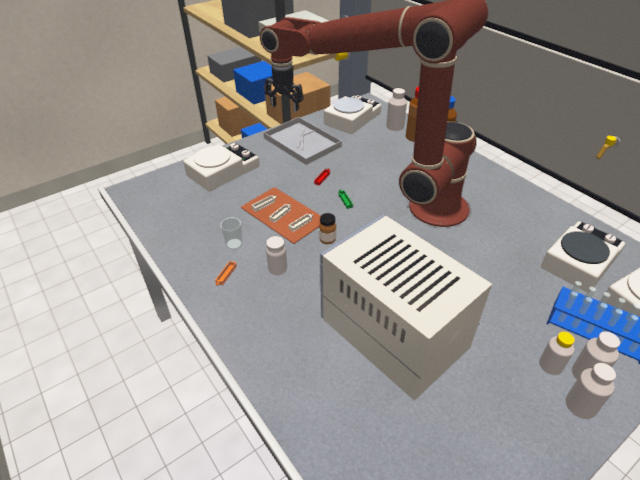

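View pics/top0.png

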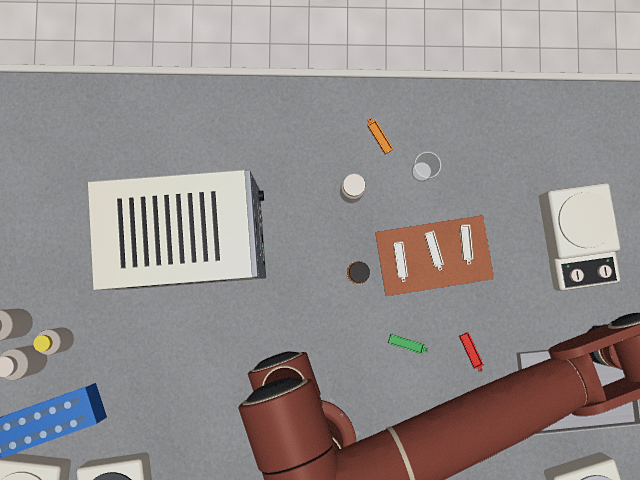

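```bash
python3 - <<'E'
from h import *
print([a for a in dir(ctrl) if not a.startswith('__')])
im=ctrl.get_image('top')
np.savez('top.npz',**{k:im[k] for k in ['frame','fx','fy','cx','cy','R','t']})
for n in ['boat1_mid','boat2_mid','boat3_mid']:
    for d in ctrl.mark_of(im,n)[:6]: 
        px=np.array(d['position'])*[640,480]; print(n,round(d['p'],2),np.round(px,1),np.round(onz(im,px,.017),4))
for d in ctrl.trace(im,'furnace')[:2]: print('f',d['p'],np.array(d['rect'])*[640,480,640,480])
for n in ['flap','setter']:
  for d in ctrl.trace(im,n)[:2]: print(n,d['p'],np.array(d['rect'])*[640,480,640,480])
f=im['frame']
a=cv2.resize(f[150:310,70:290],None,fx=3.5,fy=3.5,interpolation=cv2.INTER_CUBIC); cv2.imwrite('pics/fz.png',a)
a=cv2.resize(f[200:310,340:510],None,fx=4.5,fy=4.5,interpolation=cv2.INTER_CUBIC); cv2.imwrite('pics/bz.png',a)
# boats: white on tile
hsv=cv2.cvtColor(f,cv2.COLOR_BGR2HSV)
w=((hsv[...,1]<70)&(hsv[...,2]>150)).astype(np.uint8); w[:, :385]=0;w[:,485:]=0;w[:218]=0;w[295:]=0
n,l,s,c=cv2.connectedComponentsWithStats(w)
for i in range(1,n):
    if s[i,4]<50: continue
    ys,xs=np.where(l==i); r=cv2.minAreaRect(np.c_[xs,ys].astype(np.float32)); 
    P=np.array([onz(im,(x,y),.026)[:2] for x,y in zip(xs,ys)]); m=P.mean(0); u,sv,v=np.linalg.svd(P-m); d=v[0]*np.sign(v[0][0])
    pr=(P-m)@d; q=(P-m)@np.array([-d[1],d[0]])
    print(s[i],r,m,np.degrees(np.arctan2(d[1],d[0])),pr.min(),pr.max(),q.min(),q.max())
E
```

```text
['MotionError', 'finish_job', 'get_image', 'get_obs', 'mark_of', 'pinch_z', 'trace']
boat1_mid 0.9 [463.9 244. ] [ 0.4963 -0.3768  0.017 ]
boat2_mid 0.85 [433.2 249.6] [ 0.4813 -0.2989  0.017 ]
boat2_mid 0.77 [471.2 352.8] [ 0.2242 -0.3929  0.017 ]
boat2_mid 0.63 [409.4 345.1] [ 0.242  -0.2383  0.017 ]
boat3_mid 0.74 [400.2 260.6] [ 0.4526 -0.2153  0.017 ]
boat3_mid 0.67 [377.6 137.9] [ 0.7659 -0.1575  0.017 ]
f 0.62 [ 85.568 173.904 182.016 116.496]
flap 0.58 [256.32  201.024   6.592  53.28 ]
flap 0.42 [344.704 262.32   26.176  18.192]
setter 0.78 [378.176 218.304 113.984  79.104]
[461 224  13  41 312] ((466.8910827636719, 243.91087341308594), (40.199501037597656, 9.353349685668945), 84.2894058227539) [ 0.49944579 -0.38082871] 4.984484900267303 -0.05413227245840299 0.047034341576765074 -0.013016240241465226 0.010948475155688054
[425 230  19  41 328] ((434.13214111328125, 250.5493621826172), (40.0676155090332, 10.553020477294922), 73.61045837402344) [ 0.48150031 -0.29893307] 16.121375680294065 -0.053283401512558656 0.047288360049975935 -0.01300879171491202 0.01376203339378599
[394 241  14  41 328] ((400.6572570800781, 261.1790466308594), (40.177772521972656, 9.449705123901367), 82.40535736083984) [ 0.45397724 -0.21416983] 7.6380810395976475 -0.053448847686468653 0.04713116132753976 -0.012452131106300317 0.011270088943217994
```

View pics/fz.png

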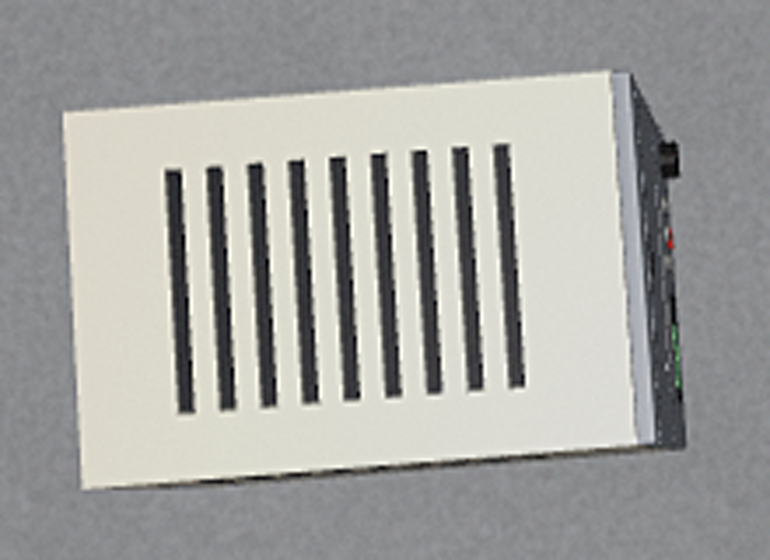

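View pics/bz.png

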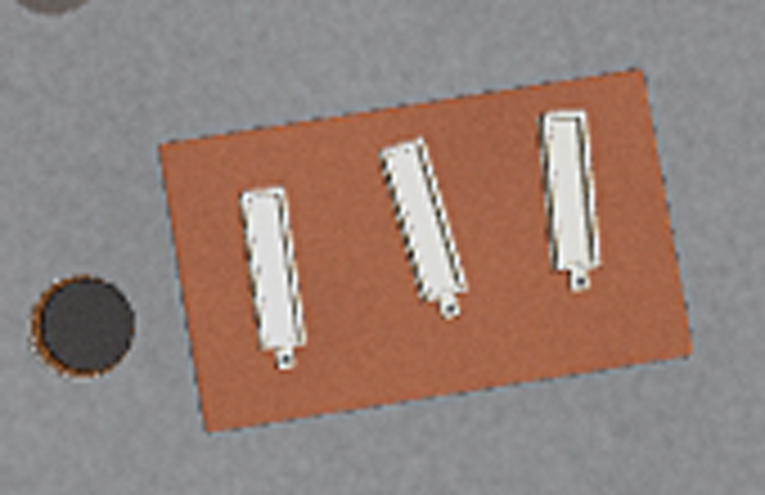

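```bash
python3 - <<'E'
from h import *
im=np.load('top.npz')
C=[(63,111),(630,72),(655,443),(82,489)]
P=[onz(im,((x+.0)/3.5+70,y/3.5+150),.255)[:2] for x,y in C]
P=np.array(P);print(np.round(P,4))
print([np.linalg.norm(P[i]-P[(i+1)%4]) for i in range(4)])
# fit rectangle: furnace local (rear,+y?) x into tube. front corners local x=-.012
# tube axis direction ~ +y world; local y (left of x) = -x world. C0: rear, world +x => local y=-.115
L=np.array([[.335,-.115],[-.012,-.115],[-.012,.115],[.335,.115]])
lm=L.mean(0);pm=P.mean(0);H=(L-lm).T@(P-pm);U,S,V=np.linalg.svd(H);Rm=V.T@U.T
a=np.arctan2(Rm[1,0],Rm[0,0]);print('yaw',np.degrees(a));o=pm-Rm@lm;print('mouth',o,'res',P-(L@Rm.T+o))
print('press',o+Rm@[-.012,0])
print(R.from_rotvec(ctrl.get_obs()['tool_rot']).as_matrix().round(3))
E
```

```text
[[0.604  0.4879]
 [0.6325 0.1425]
 [0.4051 0.1232]
 [0.374  0.4677]]
[np.float64(0.3464929034643304), np.float64(0.22826745876314933), np.float64(0.34585549665391657), np.float64(0.23089813012344437)]
yaw 94.93678804477778
mouth [0.5177839  0.14443207] res [[ 0.00046686 -0.00021954]
 [-0.00088203  0.00017542]
 [ 0.00081618  0.00065027]
 [-0.00040101 -0.00060616]]
press [0.51881658 0.13247659]
[[ 0.895  0.446  0.   ]
 [ 0.446 -0.895  0.   ]
 [ 0.    -0.    -1.   ]]
```

```bash
cat >> h.py <<'E'
def tgtR(az,pitch):  # deg; tool z at azimuth az, pitched down by pitch; y at az-90
    az=np.radians(az);p=np.radians(pitch)
    z=np.array([np.cos(p)*np.cos(az),np.cos(p)*np.sin(az),-np.sin(p)])
    y=np.array([np.sin(az),-np.cos(az),0]); x=np.cross(y,z)
    return np.c_[x,y,z]
def plan(pos,az,pitch,n=None):
    o=ctrl.get_obs(); Rc=R.from_rotvec(o['tool_rot']).as_matrix()
    w=R.from_matrix(tgtR(az,pitch)@Rc.T).as_rotvec(); d=np.array(pos)-o['tool_pos']
    m=max(np.abs(d).max()/.025,np.abs(w).max()/.1)
    print('t',round(o['t'],2),'d mm',np.round(d*1000,1),'w',np.round(w,3),'min rows',round(m,2),'open',round(o['opening'],4),'F',np.round(o['contact_force'],1))
    if n: print('per row',np.round(np.r_[d/.025/n,w/.1/n],3))
    open('log.txt','a').write(repr((list(o['q']),list(o['tool_pos']),list(o['tool_rot'])))+'\n')
def az():
    o=ctrl.get_obs();M=R.from_rotvec(o['tool_rot']).as_matrix();z=M[:,2]
    return np.degrees(np.arctan2(z[1],z[0])),np.degrees(np.arcsin(-z[2])),np.round(M[:,1],3)
E
python3 - <<'E'
from h import *
plan([.524,.073,.24],94.9,45,28)
print(np.degrees(np.arctan2(-.559,.278)))
E
```

```text
t 1.45 d mm [245.5 632.5   8.7] w [ 0.725 -0.407  1.13 ] min rows 25.3 open 0.0855 F [-0.2  0.4 -0.2]
per row [ 0.351  0.904  0.012  0.259 -0.146  0.403]
-63.558077099381364
```

Call:
{"method": "carry_out", "body": {"series": [[0.35,0.9,0.3,0.26,-0.146,0.403,0],[0.35,0.9,0.3,0.26,-0.146,0.403,0],[0.35,0.9,0.3,0.26,-0.146,0.403,0],[0.35,0.9,0.3,0.26,-0.146,0.403,0],[0.35,0.9,0.1,0.26,-0.146,0.403,0],[0.35,0.9,0,0.26,-0.146,0.403,0],[0.35,0.9,0,0.26,-0.146,0.403,0],[0.35,0.9,0,0.26,-0.146,0.403,0]]}}

```text
t: 2.25
tool_pos: [0.349, -0.3776, 0.2633]
tool_rot: [-2.728, -1.135, -0.241]
contact_force: [0.6, -0.0, 0.4]
opening: -0.0002
```

```bash
python3 - <<'E'
from h import *
plan([.524,.073,.24],94.9,45,20)
print(ctrl.get_obs()['q'].round(3),az())
E
```

```text
t 2.25 d mm [175.  450.6 -23.3] w [ 0.515 -0.291  0.804] min rows 18.02 open -0.0002 F [ 0.6 -0.   0.4]
per row [ 0.35   0.901 -0.047  0.257 -0.145  0.402]
[-1.069 -0.145  1.764  0.181  1.681 -0.281] (np.float64(70.19997311819425), np.float64(76.23145843248749), array([ 0.714, -0.693, -0.101]))
```

Call:
{"method": "carry_out", "body": {"series": [[0.35,0.9,0,0.26,-0.146,0.403,0],[0.35,0.9,0,0.26,-0.146,0.403,0],[0.35,0.9,0,0.26,-0.146,0.403,0],[0.35,0.9,0,0.26,-0.146,0.403,0],[0.35,0.9,0,0.26,-0.146,0.403,0],[0.35,0.9,0,0.26,-0.146,0.403,0],[0.35,0.9,0,0.26,-0.146,0.403,0],[0.35,0.9,0,0.26,-0.146,0.403,0]]}}

```text
t: 3.05
tool_pos: [0.419, -0.1976, 0.2639]
tool_rot: [-2.337, -1.469, -0.448]
contact_force: [0.2, -0.0, 0.1]
opening: 0.0003
```

```bash
python3 - <<'E'
from h import *
plan([.524,.073,.24],94.9,45,12)
print(ctrl.get_obs()['q'].round(3),az())
o=ctrl.get_obs()
E
cat > fk.py <<'E'
import numpy as np
from scipy.optimize import least_squares
from scipy.spatial.transform import Rotation as R
def rz(a):return R.from_rotvec([0,0,a]).as_matrix()
def ry(a):return R.from_rotvec([0,a,0]).as_matrix()
def fk(q,p):
    d1,off,a2,e,L4,d6,a1,w5=p
    M=rz(q[0]);x=np.array([0,0,d1])+M@[a1,off,0]
    M=M@ry(q[1]);x=x+M@[0,0,a2]
    M=M@ry(q[2]);x=x+M@[e,0,L4]
    M=M@rz(q[3])@ry(q[4]);x=x+M@[w5,0,d6]
    M=M@rz(q[5]);return x,M
if __name__=='__main__':
    D=[eval(l) for l in open('log.txt')]
    f=lambda p:np.concatenate([fk(q,np.r_[p,0,0])[0]-t for q,t,r in D])
    s=least_squares(f,[.16,.07,.45,0,.55,.3]);print(s.x.round(4),np.abs(s.fun).max())
    for q,t,r in D: print((fk(q,np.r_[s.x,0,0])[1].T@R.from_rotvec(r).as_matrix()).round(3))
E
python3 fk.py
```

```text
t 3.05 d mm [105.  270.6 -23.9] w [ 0.307 -0.174  0.481] min rows 10.82 open 0.0003 F [ 0.2 -0.   0.1]
per row [ 0.35   0.902 -0.08   0.256 -0.145  0.401]
[-0.829 -0.227  1.872  0.379  1.779 -0.354] (np.float64(79.62055470901198), np.float64(63.016222732623035), array([ 0.906, -0.405, -0.12 ]))
[0.238  0.0742 0.4264 0.0957 0.6099 0.2795] 4.714874046740647e-10
[[ 0. -1. -0.]
 [ 1.  0.  0.]
 [-0. -0.  1.]]
[[ 0. -1. -0.]
 [ 1.  0.  0.]
 [-0. -0.  1.]]
[[ 0. -1. -0.]
 [ 1.  0. -0.]
 [ 0. -0.  1.]]
```

```bash
cat >> h.py <<'E'
from fk import fk
from scipy.optimize import least_squares
PK=np.array([.238,.0742,.4264,.0957,.6099,.2795,0,0])
RT=np.array([[0,-1,0],[1,0,0],[0,0,1.]])
LO=np.array([-3.01,-1.01,.06,-1.02,.09,-3.14]);HI=np.array([3.01,2.22,2.58,4.17,2.62,3.14])
def ik(pos,Rm,q0):
    def f(q):
        x,M=fk(q,PK); return np.r_[(x-pos)*5,R.from_matrix(Rm.T@(M@RT)).as_rotvec()]
    s=least_squares(f,np.clip(q0,LO+.01,HI-.01),bounds=(LO,HI));return s.x,np.abs(s.fun).max()
E
python3 - <<'E'
from h import *
o=ctrl.get_obs();q=o['q']
a=np.array([np.cos(np.radians(94.94)),np.sin(np.radians(94.94)),0]);m=np.array([.5178,.1444,.155])
for p in (35,45,55,65):
  qq=q
  for n,pos,az_ in [('prepress',m-a*.06+[0,0,.045],94.94),('press',m-a*.02+[0,0,.04],94.94),('back',m-a*.22+[0,0,.06],94.94),('ins0',m-a*.1-[0,0,.005],94.94),('ins',m-a*.01-[0,0,.005],94.94),('b3',[.421,-.218,.018],7.6),('b2',[.449,-.308,.018],16.1),('b1',[.467,-.383,.018],5),('b1up',[.467,-.383,.2],5)]:
    qq,e=ik(np.array(pos),tgtR(az_,p),qq); print(p,n,qq.round(2),'err',round(e,4),'marg',np.minimum(qq-LO,HI-qq).min().round(2))
E
```

```text
35 prepress [-0.39  0.04  1.89  0.83  1.72 -0.57] err 0.0 marg 0.69
35 press [-0.33  0.02  1.92  0.85  1.67 -0.54] err 0.0 marg 0.66
35 back [-0.62  0.19  1.7   0.72  1.9  -0.7 ] err 0.0 marg 0.72
35 ins0 [-0.45  0.15  1.87  0.79  1.7  -0.67] err 0.0 marg 0.71
35 ins [-0.31  0.08  1.94  0.86  1.6  -0.59] err 0.0 marg 0.64
35 b3 [-1.15 -0.2   2.5   1.24  0.98 -0.53] err 0.0 marg 0.08
35 b2 [-1.19  0.11  2.21  1.15  1.11 -0.61] err 0.0 marg 0.37
35 b1 [-1.19  0.17  2.13  1.24  0.98 -0.54] err 0.0 marg 0.45
35 b1up [-1.19 -0.19  2.1   1.04  1.14 -0.14] err 0.0 marg 0.48
45 prepress [-0.34 -0.02  1.89  0.7   1.65 -0.51] err 0.0 marg 0.69
45 press [-0.27 -0.04  1.91  0.72  1.6  -0.46] err 0.0 marg 0.67
45 back [-0.58  0.11  1.72  0.61  1.81 -0.67] err 0.0 marg 0.81
45 ins0 [-0.4   0.07  1.88  0.67  1.62 -0.61] err 0.0 marg 0.7
45 ins [-0.25  0.01  1.94  0.73  1.53 -0.5 ] err 0.0 marg 0.64
45 b3 [-1.05 -0.28  2.47  1.    0.89 -0.25] err 0.0 marg 0.11
45 b2 [-1.12  0.04  2.19  0.96  1.01 -0.41] err 0.0 marg 0.39
45 b1 [-1.13  0.12  2.1   1.01  0.9  -0.3 ] err 0.0 marg 0.48
45 b1up [-1.13 -0
[... 491 characters left out ...]
42
55 b1 [-1.06  0.09  2.06  0.76  0.87 -0.05] err 0.0 marg 0.52
55 b1up [-1.06 -0.18  1.98  0.61  1.15  0.22] err 0.0 marg 0.6
65 prepress [-0.2  -0.12  1.88  0.42  1.52 -0.34] err 0.0 marg 0.7
65 press [-0.13 -0.13  1.9   0.43  1.48 -0.28] err 0.0 marg 0.68
65 back [-0.47 -0.02  1.76  0.37  1.64 -0.57] err 0.0 marg 0.82
65 ins0 [-0.27 -0.05  1.91  0.41  1.46 -0.44] err 0.0 marg 0.67
65 ins [-0.11 -0.09  1.93  0.43  1.4  -0.29] err 0.0 marg 0.65
65 b3 [-0.85 -0.27  2.34  0.48  0.87  0.31] err 0.0 marg 0.24
65 b2 [-0.95 -0.01  2.11  0.51  0.95  0.06] err 0.0 marg 0.47
65 b1 [-0.99  0.1   2.    0.5   0.89  0.21] err 0.0 marg 0.58
65 b1up [-0.99 -0.14  1.9   0.41  1.2   0.38] err 0.0 marg 0.68
```

```bash
python3 - <<'E'
from h import *
plan([.5225,.0946,.196],94.94,50,12)
E
```

```text
t 3.05 d mm [103.5 292.2 -67.9] w [ 0.22  -0.16   0.489] min rows 11.69 open 0.0003 F [ 0.2 -0.   0.1]
per row [ 0.345  0.974 -0.226  0.184 -0.133  0.408]
```

Call:
{"method": "carry_out", "body": {"series": [[0.345,0.97,0,0.184,-0.133,0.408,0],[0.345,0.97,0,0.184,-0.133,0.408,0],[0.345,0.97,0,0.184,-0.133,0.408,0],[0.345,0.97,-0.25,0.184,-0.133,0.408,0],[0.345,0.97,-0.25,0.184,-0.133,0.408,0],[0.345,0.97,-0.25,0.184,-0.133,0.408,0],[0.345,0.97,-0.25,0.184,-0.133,0.408,0],[0.345,0.97,-0.25,0.184,-0.133,0.408,0],[0.345,0.97,-0.25,0.184,-0.133,0.408,0],[0.345,0.97,-0.35,0.184,-0.133,0.408,0],[0.345,0.97,-0.4,0.184,-0.133,0.408,0],[0.345,0.97,-0.4,0.184,-0.133,0.408,0]]}}

```text
t: 4.25
tool_pos: [0.5219, 0.0935, 0.1974]
tool_rot: [-1.727, -1.884, -0.629]
contact_force: [0.1, -0.1, -0.1]
opening: -0.0004
```

```bash
python3 - <<'E'
from h import *
plan([.5225-.0026,.0946+.030,.196],94.94,50,6); print(az())
im=wrist(); f=im['frame'].copy()
for d in ctrl.mark_of(im,'flap_press')[:2]:
    px=np.array(d['position'])*[640,480];print(d['p'],px)
    o,r=ray(im,px); s=(.203-o[2])/r[2]; print('at z.203',o+r*s)
    # intersect with front plane
    a=np.array([np.cos(np.radians(94.94)),np.sin(np.radians(94.94)),0]);P=np.array([.5188,.1325,.203]); s=((P-o)@a)/(r@a);print('on plane',o+r*s)
p=proj(im,[.5188,.1325,.203]);print('pred',p);cv2.circle(f,tuple(int(v) for v in p),4,(0,255,0),1)
cv2.imwrite('pics/w1.png',f)
E
```

```text
t 4.25 d mm [-2.  31.1 -1.4] w [-0. -0. -0.] min rows 1.24 open -0.0004 F [ 0.1 -0.1 -0.1]
per row [-0.014  0.207 -0.009 -0.    -0.    -0.001]
(np.float64(94.96693177600856), np.float64(49.99607372928678), array([ 0.996,  0.087, -0.   ]))
0.68 [324.096 219.792]
at z.203 [0.52217508 0.13071789 0.203     ]
on plane [0.52208012 0.13278351 0.19889884]
pred [316.7532784  215.56573597]
```

View pics/w1.png

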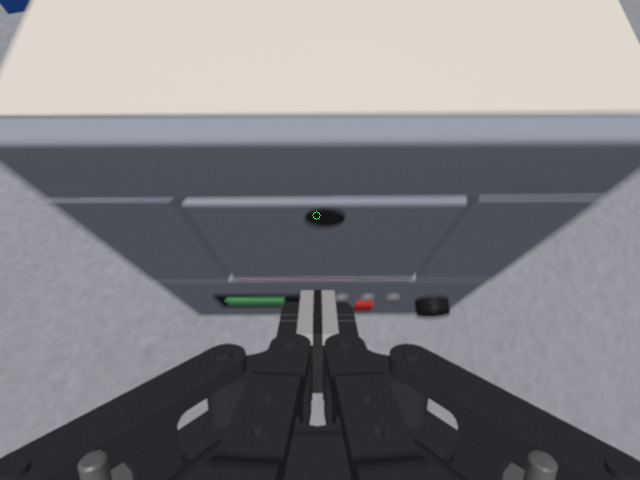

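Call:
{"method": "carry_out", "body": {"series": [[-0.01,0.4,0,0,0,0,0],[0.0,0.4,0,0,0,0,0],[-0.01,0.1,0,0,0,0,0],[0,0.04,0,0,0,0,0],[0,0.04,0,0,0,0,0]]}}

```text
t: 4.85
tool_pos: [0.5216, 0.1157, 0.198]
tool_rot: [-1.732, -1.882, -0.628]
contact_force: [0.5, 1.2, 0.3]
opening: -0.0
```

```bash
python3 - <<'E'
from h import *
plan([.519,.128,.196],94.94,50)
im=wrist();f=im['frame']; cv2.imwrite('pics/w2.png',f[100:400,150:500])
E
```

```text
t 4.85 d mm [-2.6 12.3 -2. ] w [ 0.002 -0.     0.003] min rows 0.49 open -0.0 F [0.5 1.2 0.3]
```

View pics/w2.png

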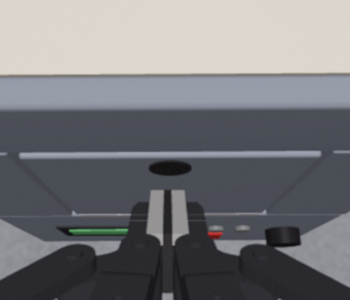

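Call:
{"method": "carry_out", "body": {"series": [[0,0.08,0,0,0,0,0],[0,0.08,0,0,0,0,0],[0,0.04,0,0,0,0,0]]}}

```text
t: 5.2
tool_pos: [0.5215, 0.121, 0.1975]
tool_rot: [-1.732, -1.881, -0.628]
contact_force: [-0.2, -0.9, 0.2]
opening: 0.0002
```

```bash
python3 - <<'E'
from h import *
plan([.519,.128,.198],94.94,50)
im=wrist();f=im['frame']; cv2.imwrite('pics/w3.png',f[100:400,150:500])
E
```

```text
t 5.2 d mm [-2.5  7.   0.5] w [ 0.002 -0.001  0.003] min rows 0.28 open 0.0002 F [-0.2 -0.9  0.2]
```

View pics/w3.png

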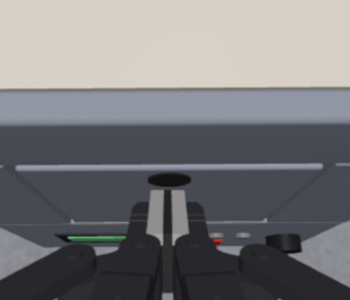

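Call:
{"method": "carry_out", "body": {"series": [[0,0.06,0.04,0,0,0,0],[0,0.06,0,0,0,0,0],[0,0.04,0,0,0,0,0]]}}

```text
t: 5.55
tool_pos: [0.5215, 0.1251, 0.1986]
tool_rot: [-1.732, -1.882, -0.628]
contact_force: [0.0, -0.0, -0.3]
opening: 0.0003
```

Call:
{"method": "carry_out", "body": {"series": [[0,0.06,0,0,0,0,0],[0,0.04,0,0,0,0,0]]}}

```text
t: 5.75
tool_pos: [0.5215, 0.1274, 0.1986]
tool_rot: [-1.732, -1.882, -0.627]
contact_force: [-0.7, -2.4, 1.0]
opening: 0.0
```

```bash
python3 - <<'E'
from h import *
plan([.519,.128,.198],94.94,50)
im=wrist();f=im['frame']; cv2.imwrite('pics/w4.png',f[100:400,150:500])
E
```

```text
t 5.75 d mm [-2.5  0.6 -0.6] w [ 0.002 -0.001  0.003] min rows 0.1 open 0.0 F [-0.7 -2.4  1. ]
```

View pics/w4.png

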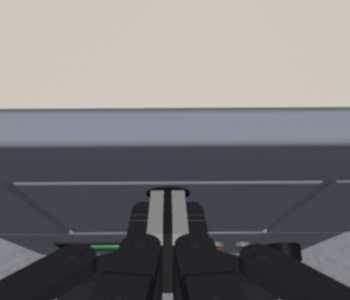

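Call:
{"method": "carry_out", "body": {"series": [[0,0.04,0,0,0,0,0],[0,0.04,0,0,0,0,0]]}}

```text
t: 6.0
tool_pos: [0.5214, 0.1286, 0.1985]
tool_rot: [-1.733, -1.883, -0.626]
contact_force: [-1.9, -7.4, 2.8]
opening: -0.0002
```

Call:
{"method": "carry_out", "body": {"series": [[0,0.04,0,0,0,0,0],[0,0.03,0,0,0,0,0]]}}

```text
t: 6.2
tool_pos: [0.5213, 0.1305, 0.1985]
tool_rot: [-1.732, -1.882, -0.626]
contact_force: [-2.9, -6.1, 2.0]
opening: 0.0002
```

```bash
python3 - <<'E'
from h import *
plan([.519,.128,.198],94.94,50)
im=wrist();f=im['frame']; cv2.imwrite('pics/w5.png',f[100:400,150:500])
E
```

```text
t 6.2 d mm [-2.3 -2.5 -0.5] w [ 0.003 -0.002  0.003] min rows 0.1 open 0.0002 F [-2.9 -6.1  2. ]
```

View pics/w5.png

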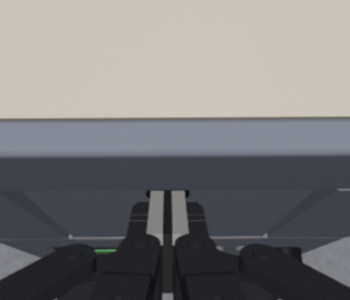

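Call:
{"method": "carry_out", "body": {"series": [[0,0.04,0,0,0,0,0],[0,0,0,0,0,0,0],[0.05,-0.5,0,0,0,0,0],[0.08,-1,0.2,0,0,0,0],[0.08,-1,0.2,0,0,0,0.5],[0.08,-1,0.2,0,0,0,0.5],[0.08,-1,0.2,0,0,0,0.5],[0.08,-1,0.2,0,0,0,0.5],[0.08,-1,0.2,0,0,0,0.5],[0,-0.5,0,0,0,0,0.5]]}}

```text
t: 7.25
tool_pos: [0.5355, -0.045, 0.2293]
tool_rot: [-1.734, -1.882, -0.63]
contact_force: [1.2, 0.4, 0.5]
opening: 0.0427
```

```bash
python3 - <<'E'
from h import *
plan([.519,.128,.198],94.94,50)
im=wrist();f=im['frame']; cv2.imwrite('pics/w6.png',f)
for d in ctrl.mark_of(im,'mouth')[:2]:
    px=np.array(d['position'])*[640,480];print(d['p'],px)
print(proj(im,[.5178,.1444,.155]))
E
```

```text
t 7.25 d mm [-16.5 173.  -31.3] w [0.002 0.001 0.005] min rows 6.92 open 0.0427 F [1.2 0.4 0.5]
0.58 [318.016  91.68 ]
[313.74590531  91.65472382]
```

View pics/w6.png

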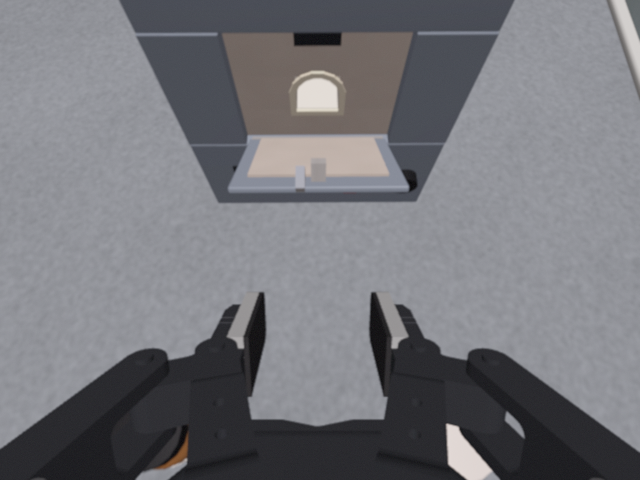

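```bash
python3 - <<'E'
from h import *
b=np.array([np.cos(np.radians(5)),np.sin(np.radians(5)),0])
print(np.array([.496,-.381,.017])-.029*b)
plan([.467,-.3835,.10],5,50,18)
E
```

```text
[ 0.46711035 -0.38352752  0.017     ]
t 7.35 d mm [ -68.  -339.3 -128.4] w [ 0.    -0.002 -1.564] min rows 15.64 open 0.0426 F [ 0.7 -0.3 -0.6]
per row [-0.151 -0.754 -0.285  0.    -0.001 -0.869]
```

Call:
{"method": "carry_out", "body": {"series": [[-0.15,-0.75,0.0,0,0,-0.87,0.5],[-0.15,-0.75,0.0,0,0,-0.87,0.5],[-0.15,-0.75,0.0,0,0,-0.87,0.5],[-0.15,-0.75,0.0,0,0,-0.87,0.5],[-0.15,-0.75,0.0,0,0,-0.87,0.5],[-0.15,-0.75,-0.1,0,0,-0.87,0.5],[-0.15,-0.75,-0.1,0,0,-0.87,0.5],[-0.15,-0.75,-0.1,0,0,-0.87,0.5],[-0.15,-0.75,-0.2,0,0,-0.87,0.5],[-0.15,-0.75,-0.2,0,0,-0.87,0.5],[-0.15,-0.75,-0.3,0,0,-0.87,0.5],[-0.15,-0.75,-0.4,0,0,-0.87,0.5]]}}

```text
t: 8.55
tool_pos: [0.4898, -0.2675, 0.1933]
tool_rot: [-2.647, -0.829, -0.962]
contact_force: [-0.0, 1.1, 0.1]
opening: 0.0429
```

Call:
{"method": "carry_out", "body": {"series": [[-0.15,-0.75,-0.5,0,0,-0.87,0.5],[-0.15,-0.75,-0.6,0,0,-0.87,0.5],[-0.15,-0.75,-0.6,0,0,-0.87,0.5],[-0.15,-0.75,-0.6,0,0,-0.87,0.5],[-0.15,-0.75,-0.6,0,0,-0.87,0.5],[-0.15,-0.75,-0.6,0,0,-0.87,0.5]]}}

```text
t: 9.15
tool_pos: [0.4673, -0.3797, 0.105]
tool_rot: [-2.921, -0.123, -1.061]
contact_force: [0.5, -0.1, 1.3]
opening: 0.0426
```

```bash
python3 - <<'E'
from h import *
plan([.467,-.3835,.017],5,50,5)
im=wrist();f=im['frame'].copy()
B={1:(.496,-.381,5),2:(.4786,-.2998,16.1),3:(.451,-.2146,7.6)}
for k,(x,y,a) in B.items():
    b=np.array([np.cos(np.radians(a)),np.sin(np.radians(a)),0]);n=np.array([-b[1],b[0],0])
    c=[np.array([x,y,.026])+u*b+v*n for u,v in((.05,.012),(.05,-.012),(-.038,-.012),(-.038,.012))]
    cv2.polylines(f,[np.array([proj(im,p) for p in c]).astype(np.int32)],True,(0,255,0),1)
cv2.imwrite('pics/w7.png',f)
for d in ctrl.mark_of(im,'boat1_mid')[:4]:
    px=np.array(d['position'])*[640,480];print(d['p'],px,onz(im,px,.017))
E
```

```text
t 9.15 d mm [ -0.3  -3.8 -88. ] w [-0.002 -0.001  0.002] min rows 3.52 open 0.0426 F [ 0.5 -0.1  1.3]
per row [-0.002 -0.031 -0.704 -0.004 -0.003  0.004]
0.63 [324.8 296.4] [ 0.49708421 -0.38264252  0.017     ]
```

View pics/w7.png

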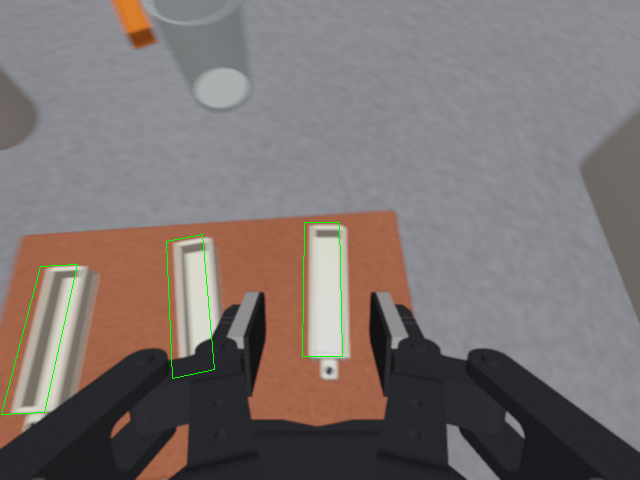

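Call:
{"method": "carry_out", "body": {"series": [[0,-0.1,-0.7,0,0,0,0.5],[0,-0.1,-0.7,0,0,0,0.5],[0,-0.08,-0.7,0,0,0,0.5],[0,0,-0.7,0,0,0,0.5],[0,0,-0.4,0,0,0,0.5],[0,0,-0.2,0,0,0,0.5],[0,0,-0.1,0,0,0,0.5]]}}

```text
t: 9.95
tool_pos: [0.4676, -0.3869, 0.0187]
tool_rot: [-2.921, -0.13, -1.061]
contact_force: [-0.1, -0.1, 0.2]
opening: 0.0427
```

```bash
python3 - <<'E'
from h import *
plan([.467,-.3867,.017],5,50,5)
im=wrist();f=im['frame'].copy()
cv2.imwrite('pics/w8.png',f)
E
```

```text
t 9.95 d mm [-0.6  0.2 -1.7] w [-0.001 -0.001 -0.002] min rows 0.07 open 0.0427 F [-0.1 -0.1  0.2]
per row [-0.005  0.002 -0.014 -0.002 -0.002 -0.004]
```

View pics/w8.png

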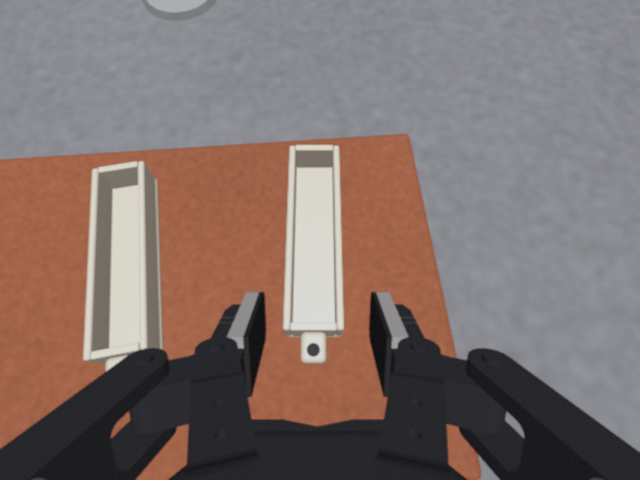

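Call:
{"method": "carry_out", "body": {"series": [[0,0.04,-0.08,0,0,0,0.5],[0,0,0,0,0,0,0.1],[0,0,0,0,0,0,0.1],[0,0,0,0,0,0,0.1],[0,0,0,0,0,0,0.1],[0,0,0.3,0,0,0,0.1],[0,0,0.6,0,0,0,0.1],[0,0,1,0,0,0,0.1]], "grip_force": 40}}

```text
t: 10.8
tool_pos: [0.4662, -0.3847, 0.0625]
tool_rot: [-2.919, -0.126, -1.056]
contact_force: [1.0, -0.3, -0.9]
opening: 0.0224
```

```bash
python3 - <<'E'
from h import *
plan([.53,.0,.2],94.94,50,18)
im=wrist();f=im['frame'].copy()
cv2.imwrite('pics/w9.png',f)
im=ctrl.get_image('scene');cv2.imwrite('pics/s9.png',cv2.resize(im['frame'][130:300,180:380],None,fx=3,fy=3))
E
```

```text
t 10.8 d mm [ 63.8 384.7 137.5] w [-0.    -0.007  1.569] min rows 15.69 open 0.0224 F [ 1.  -0.3 -0.9]
per row [ 0.142  0.855  0.306 -0.    -0.004  0.872]
```

View pics/w9.png

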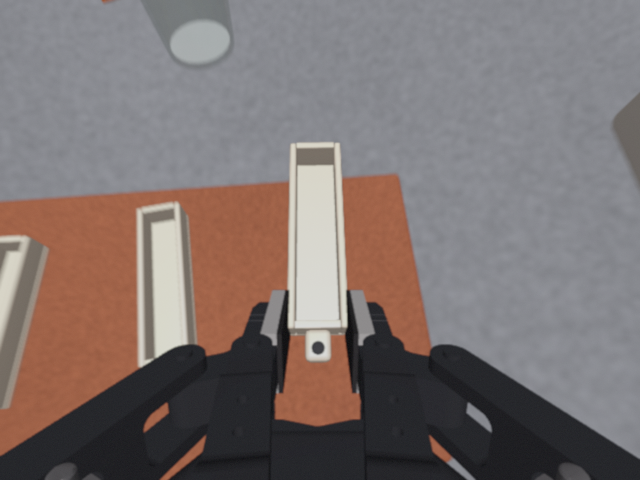

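View pics/s9.png

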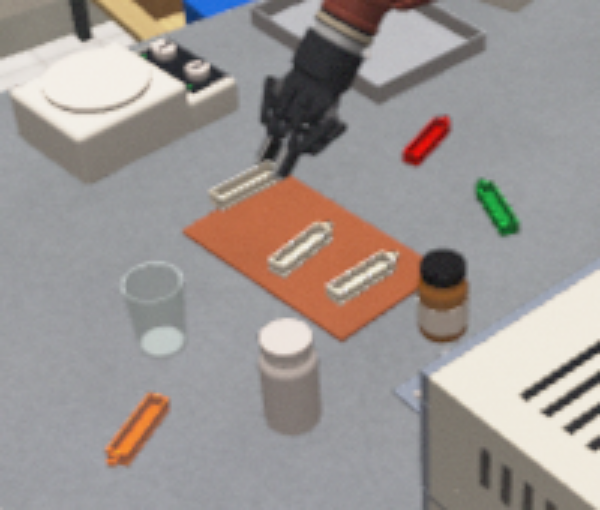

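Call:
{"method": "carry_out", "body": {"series": [[0.14,0.7,0.9,0,0,0.87,0.1],[0.14,0.85,0.9,0,0,0.87,0.1],[0.14,0.85,0.9,0,0,0.87,0.1],[0.14,0.85,0.9,0,0,0.87,0.1],[0.14,0.85,0.7,0,0,0.87,0.1],[0.14,0.85,0.5,0,0,0.87,0.1],[0.14,0.85,0,0,0,0.87,0.1],[0.14,0.85,0,0,0,0.87,0.1],[0.14,0.85,0,0,0,0.87,0.1],[0.14,0.85,0,0,0,0.87,0.1],[0.14,0.85,0,0,0,0.87,0.1],[0.14,0.85,0,0,0,0.87,0.1]]}}

```text
t: 12.1
tool_pos: [0.509, -0.1341, 0.1828]
tool_rot: [-2.235, -1.424, -0.81]
contact_force: [0.1, 0.2, -0.5]
opening: 0.0224
```

Call:
{"method": "carry_out", "body": {"series": [[0.14,0.85,0,0,0,0.87,0.1],[0.14,0.85,0,0,0,0.87,0.1],[0.14,0.85,0,0,0,0.87,0.1],[0.14,0.85,0,0,0,0.87,0.1],[0.14,0.85,0,0,0,0.87,0.1],[0.14,0.85,0,0,0,0.87,0.1],[0.0,0.0,0,0,0,0.0,0.1]]}}

```text
t: 12.8
tool_pos: [0.5305, -0.0055, 0.1829]
tool_rot: [-1.727, -1.883, -0.626]
contact_force: [-0.6, -0.3, -1.0]
opening: 0.0226
```

```bash
cat >> h.py <<'E'
YAW=94.94
A=np.array([np.cos(np.radians(YAW)),np.sin(np.radians(YAW)),0]);M=np.array([.5203,.1444,.155])
LAT=np.array([A[1],-A[0],0])
def loc():
    o=ctrl.get_obs();d=o['tool_pos']-M; print('local x %.1f lat(+right) %.1f z %.1f mm'%tuple(1000*np.array([d@A,d@LAT,d[2]])),'F',np.round(o['contact_force'],1))
E
python3 - <<'E'
from h import *
loc()
plan(M-.105*A+[0,0,-.004],94.94,50,3);loc()
im=wrist();f=im['frame'].copy()
c=[M+A*0+LAT*v+[0,0,w] for v,w in((-.017,-.015),(.017,-.015),(.017,.002),(.012,.014),(0,.019),(-.012,.014),(-.017,.002))]
cv2.polylines(f,[np.array([proj(im,p) for p in c]).astype(np.int32)],True,(0,255,0),1)
cv2.imwrite('pics/w10.png',f)
E
```

```text
local x -150.2 lat(+right) -2.8 z 27.9 mm F [-0.6 -0.3 -1. ]
t 12.8 d mm [ -1.1  45.3 -31.9] w [ 0.001 -0.002 -0.001] min rows 1.81 open 0.0226 F [-0.6 -0.3 -1. ]
per row [-0.015  0.603 -0.426  0.002 -0.006 -0.003]
local x -150.2 lat(+right) -2.8 z 27.9 mm F [-0.6 -0.3 -1. ]
```

View pics/w10.png

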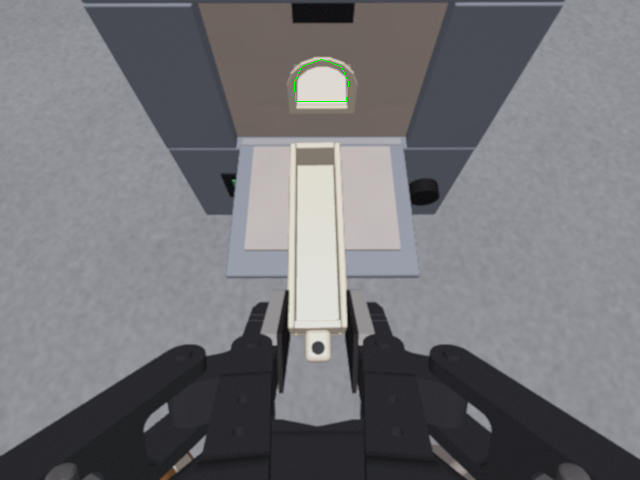

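Call:
{"method": "carry_out", "body": {"series": [[0,0.4,-0.4,0,0,0,0.1],[-0.01,0.7,-0.42,0,0,0,0.1],[-0.01,0.7,-0.4,0,0,0,0.1],[-0.04,0.5,0,0,0,0,0.1],[-0.04,0.5,0,0,0,0,0.1]]}}

```text
t: 13.35
tool_pos: [0.5271, 0.063, 0.1529]
tool_rot: [-1.733, -1.88, -0.627]
contact_force: [-0.9, -0.1, 0.0]
opening: 0.0226
```

```bash
python3 - <<'E'
from h import *
loc()
im=wrist();f=im['frame'].copy()
cv2.imwrite('pics/w11.png',f)
E
```

```text
local x -81.7 lat(+right) -0.2 z -2.1 mm F [-0.9 -0.1  0. ]
```

View pics/w11.png

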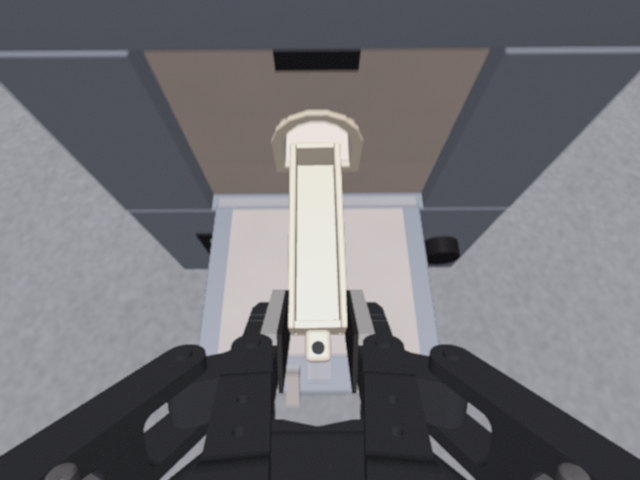

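Call:
{"method": "carry_out", "body": {"series": [[-0.04,0.45,0,0,0,0,0.1],[-0.04,0.45,0,0,0,0,0.1],[-0.04,0.45,0,0,0,0,0.1]]}}

```text
t: 13.7
tool_pos: [0.5249, 0.0969, 0.154]
tool_rot: [-1.732, -1.882, -0.628]
contact_force: [-0.4, -0.2, -0.8]
opening: 0.023
```

Call:
{"method": "carry_out", "body": {"series": [[-0.04,0.45,0,0,0,0,0.1],[-0.04,0.45,0,0,0,0,0.1],[-0.03,0.3,0,0,0,0,0.1],[0,0,-0.05,0,0,0,0.1]]}}

```text
t: 14.1
tool_pos: [0.5217, 0.1272, 0.1524]
tool_rot: [-1.73, -1.883, -0.627]
contact_force: [0.3, -0.1, -0.4]
opening: 0.0228
```

```bash
python3 - <<'E'
from h import *
loc()
im=wrist();f=im['frame'].copy()
cv2.imwrite('pics/w12.png',f)
E
```

```text
local x -17.2 lat(+right) -0.1 z -2.6 mm F [ 0.3 -0.1 -0.4]
```

View pics/w12.png

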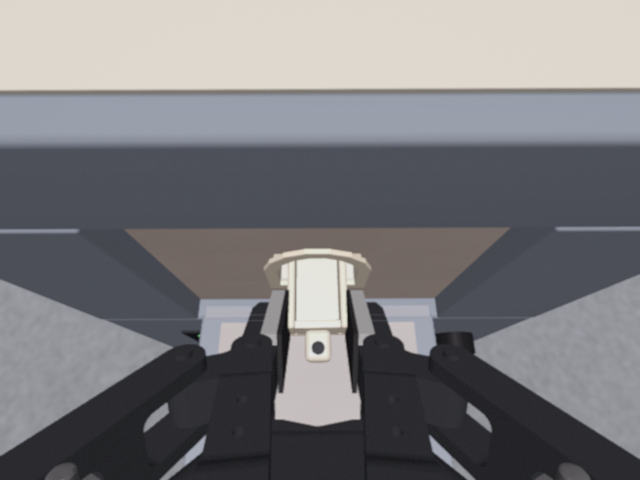

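Call:
{"method": "carry_out", "body": {"series": [[-0.02,0.16,0,0,0,0,0.1],[0,0,-0.06,0,0,0,0.1],[0,0,-0.04,0,0,0,0.1],[0,0,0,0,0,0,0.1]]}}

```text
t: 14.55
tool_pos: [0.5215, 0.13, 0.1496]
tool_rot: [-1.732, -1.881, -0.628]
contact_force: [-0.1, -0.0, -0.2]
opening: 0.0226
```

Call:
{"method": "carry_out", "body": {"series": [[0,0,0,0,0,0,0.4],[0,0,0,0,0,0,0.45],[0,0,0,0,0,0,0.45],[0.03,-0.3,0.05,0,0,0,0.45],[0.06,-0.7,0.05,0,0,0,0.45],[0.06,-0.7,0,0,0,0,0.45],[0.03,-0.5,0,0,0,0,0.0],[0,0,0,0,0,0,0.0],[0,0,0,0,0,0,0.0]]}}

```text
t: 15.45
tool_pos: [0.526, 0.0751, 0.1523]
tool_rot: [-1.732, -1.881, -0.628]
contact_force: [-1.1, -0.0, 0.2]
opening: -0.0002
```

```bash
python3 - <<'E'
from h import *
loc()
im=wrist();f=im['frame'].copy()
cv2.imwrite('pics/w13.png',f)
E
```

```text
local x -69.5 lat(+right) -0.3 z -2.7 mm F [-1.1 -0.   0.2]
```

View pics/w13.png

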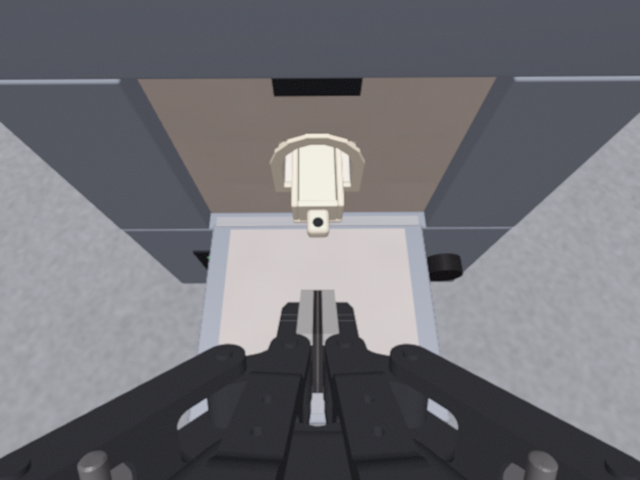

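Call:
{"method": "carry_out", "body": {"series": [[-0.02,0.3,-0.24,0,0,0,0],[-0.04,0.5,0,0,0,0,0],[-0.04,0.5,0,0,0,0,0],[-0.04,0.5,0,0,0,0,0],[-0.02,0.3,0,0,0,0,0],[0,0,0,0,0,0,0]]}}

```text
t: 16.1
tool_pos: [0.5215, 0.1291, 0.1464]
tool_rot: [-1.73, -1.883, -0.627]
contact_force: [-0.5, 0.0, -0.7]
opening: -0.0001
```

```bash
python3 - <<'E'
from h import *
loc()
im=wrist();f=im['frame'].copy()
cv2.imwrite('pics/w14.png',f[120:420,150:490])
E
```

```text
local x -15.3 lat(+right) -0.1 z -8.6 mm F [-0.5  0.  -0.7]
```

View pics/w14.png

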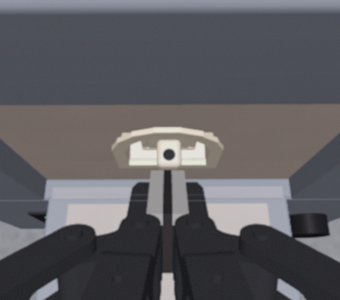

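Call:
{"method": "carry_out", "body": {"series": [[0.04,-0.5,0.1,0,0,0,0],[0.07,-0.9,0.3,0,0,0,0],[0.07,-0.9,0.3,0,0,0,0],[0.07,-0.9,0.3,0,0,0,0],[0.05,-0.9,0.3,0,0,-0.2,0],[-0.15,-0.9,0.2,0,0,-0.8,0],[-0.22,-0.9,0,0,0,-0.9,0.5],[-0.22,-0.9,0,0,0,-0.9,0.5],[-0.22,-0.9,0,0,0,-0.9,0.5],[-0.22,-0.9,0,0,0,-0.9,0.5],[-0.22,-0.9,0,0,0,-0.9,0.5],[-0.22,-0.9,0,0,0,-0.9,0.5]]}}

```text
t: 17.35
tool_pos: [0.4922, -0.1347, 0.1842]
tool_rot: [-2.345, -1.294, -0.851]
contact_force: [0.8, -0.2, 0.1]
opening: 0.0427
```

```bash
python3 - <<'E'
from h import *
plan([.451,-.310,.075],16,50,9)
E
```

```text
t 17.35 d mm [ -41.2 -175.3 -109.2] w [ 0.001 -0.002 -0.729] min rows 7.29 open 0.0427 F [ 0.8 -0.2  0.1]
per row [-0.183 -0.779 -0.485  0.001 -0.002 -0.811]
```

Call:
{"method": "carry_out", "body": {"series": [[-0.18,-0.78,-0.1,0,0,-0.81,0.5],[-0.18,-0.78,-0.2,0,0,-0.81,0.5],[-0.18,-0.78,-0.4,0,0,-0.81,0.5],[-0.18,-0.78,-0.5,0,0,-0.81,0.5],[-0.18,-0.78,-0.6,0,0,-0.81,0.5],[-0.18,-0.78,-0.6,0,0,-0.81,0.5],[-0.18,-0.78,-0.65,0,0,-0.81,0.5],[-0.18,-0.78,-0.65,0,0,-0.81,0.5],[-0.18,-0.78,-0.6,0,0,-0.81,0.5],[0,0,0,0,0,0,0.5]]}}

```text
t: 18.35
tool_pos: [0.4503, -0.3086, 0.0744]
tool_rot: [-2.835, -0.4, -1.026]
contact_force: [0.2, 0.5, -0.9]
opening: 0.0425
```

```bash
python3 - <<'E'
from h import *
plan([.451,-.310,.0165],16,50)
im=wrist();f=im['frame'].copy()
B={2:(.479,-.302,16.1)}
for k,(x,y,a) in B.items():
    b=np.array([np.cos(np.radians(a)),np.sin(np.radians(a)),0]);n=np.array([-b[1],b[0],0])
    c=[np.array([x,y,.026])+u*b+v*n for u,v in((.05,.012),(.05,-.012),(-.038,-.012),(-.038,.012))]
    cv2.polylines(f,[np.array([proj(im,p) for p in c]).astype(np.int32)],True,(0,255,0),1)
cv2.imwrite('pics/w15.png',f)
E
```

```text
t 18.35 d mm [  0.7  -1.4 -57.9] w [-0.003 -0.004 -0.003] min rows 2.32 open 0.0425 F [ 0.2  0.5 -0.9]
```

View pics/w15.png

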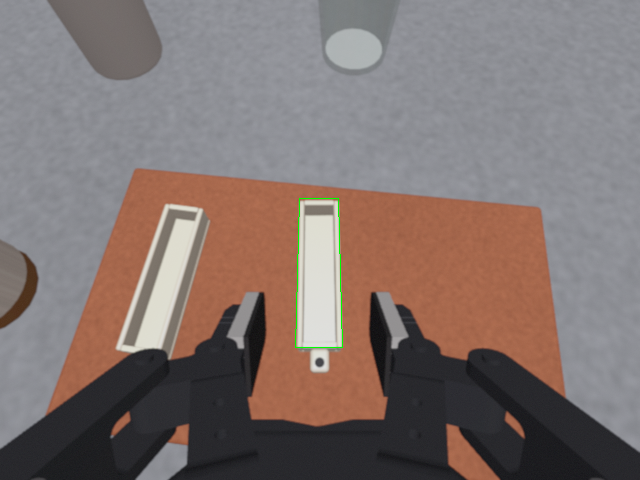

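Call:
{"method": "carry_out", "body": {"series": [[0,-0.04,-0.7,0,0,0,0.5],[0,0,-0.7,0,0,0,0.5],[0,0,-0.5,0,0,0,0.5],[0,0,-0.25,0,0,0,0.5],[0,0,-0.15,0,0,0,0.5],[0,0,0,0,0,0,0.5]]}}

```text
t: 19.0
tool_pos: [0.4524, -0.3087, 0.0189]
tool_rot: [-2.835, -0.407, -1.029]
contact_force: [-0.5, -0.0, 0.1]
opening: 0.0427
```

Call:
{"method": "carry_out", "body": {"series": [[0,0,0,0,0,0,0.1],[0,0,0,0,0,0,0.1],[0,0,0,0,0,0,0.1],[0,0,0,0,0,0,0.1]]}}

```text
t: 19.4
tool_pos: [0.4526, -0.3094, 0.0197]
tool_rot: [-2.836, -0.407, -1.031]
contact_force: [-1.5, 0.4, 4.5]
opening: 0.0225
```

Call:
{"method": "carry_out", "body": {"series": [[0,0,0.3,0,0,0,0.1],[0,0,0.6,0,0,0,0.1],[0,0,1,0,0,0,0.1],[0,0,1,0,0,0,0.1]]}}

```text
t: 19.8
tool_pos: [0.4517, -0.308, 0.0915]
tool_rot: [-2.835, -0.405, -1.027]
contact_force: [-0.3, 0.1, -0.2]
opening: 0.0225
```

```bash
python3 - <<'E'
from h import *
plan(M-.150*A+[0,0,.03],94.94,50,17)
im=wrist();f=im['frame'].copy()
cv2.imwrite('pics/w16.png',f)
E
```

```text
t 19.8 d mm [ 81.5 303.   93.5] w [ 0.    -0.004  1.372] min rows 13.72 open 0.0225 F [-0.3  0.1 -0.2]
per row [ 0.192  0.713  0.22   0.    -0.002  0.807]
```

View pics/w16.png

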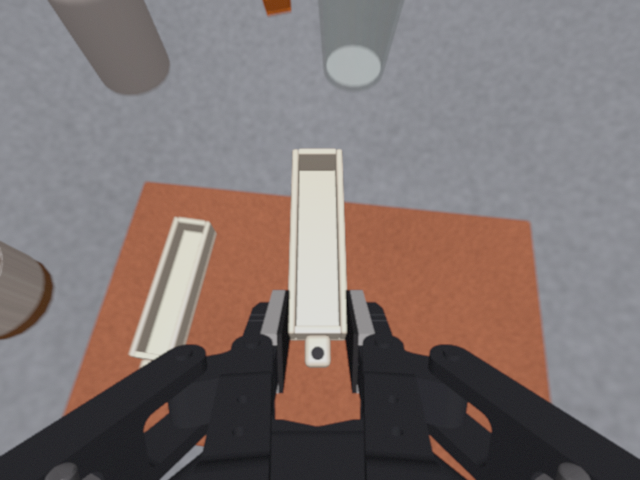

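Call:
{"method": "carry_out", "body": {"series": [[0.19,0.7,0.9,0,0,0.8,0.1],[0.19,0.7,0.9,0,0,0.8,0.1],[0.19,0.7,0.9,0,0,0.8,0.1],[0.19,0.7,0.7,0,0,0.8,0.1],[0.19,0.72,0.3,0,0,0.81,0.1],[0.19,0.72,0,0,0,0.81,0.1],[0.19,0.72,0,0,0,0.81,0.1],[0.19,0.72,0,0,0,0.81,0.1],[0.19,0.72,0,0,0,0.81,0.1],[0.19,0.72,0,0,0,0.81,0.1],[0.19,0.72,0,0,0,0.81,0.1],[0.19,0.72,0,0,0,0.81,0.1]]}}

```text
t: 21.05
tool_pos: [0.509, -0.0939, 0.1833]
tool_rot: [-2.125, -1.542, -0.77]
contact_force: [-0.2, 0.4, -0.9]
opening: 0.0225
```

Call:
{"method": "carry_out", "body": {"series": [[0.19,0.72,0,0,0,0.81,0.1],[0.19,0.72,0,0,0,0.81,0.1],[0.19,0.72,0,0,0,0.81,0.1],[0.19,0.72,0,0,0,0.81,0.1],[0.19,0.72,0,0,0,0.81,0.1],[0,0,0,0,0,0,0.1]]}}

```text
t: 21.65
tool_pos: [0.5333, -0.003, 0.1834]
tool_rot: [-1.724, -1.887, -0.625]
contact_force: [0.1, -0.0, -0.8]
opening: 0.0222
```

```bash
python3 - <<'E'
from h import *
loc();plan(M-.09*A+[0,0,-.0005],94.94,50,4)
E
```

```text
local x -148.0 lat(+right) 0.3 z 28.4 mm F [ 0.1 -0.  -0.8]
t 21.65 d mm [ -5.3  57.8 -28.9] w [ 0.001 -0.001 -0.005] min rows 2.31 open 0.0222 F [ 0.1 -0.  -0.8]
per row [-0.053  0.578 -0.289  0.003 -0.003 -0.012]
```

Call:
{"method": "carry_out", "body": {"series": [[-0.05,0.5,-0.3,0,0,-0.02,0.1],[-0.05,0.55,-0.3,0,0,-0.02,0.1],[-0.05,0.55,-0.3,0,0,-0.01,0.1],[-0.05,0.5,-0.26,0,0,0,0.1],[0,0,0,0,0,0,0.1]]}}

```text
t: 22.15
tool_pos: [0.5263, 0.0495, 0.1532]
tool_rot: [-1.731, -1.879, -0.626]
contact_force: [0.2, -1.1, -2.3]
opening: 0.0222
```

```bash
python3 - <<'E'
from h import *
loc()
im=wrist();f=im['frame'].copy()
cv2.imwrite('pics/w17.png',f)
E
```

```text
local x -95.0 lat(+right) -2.2 z -1.8 mm F [ 0.2 -1.1 -2.3]
```

View pics/w17.png

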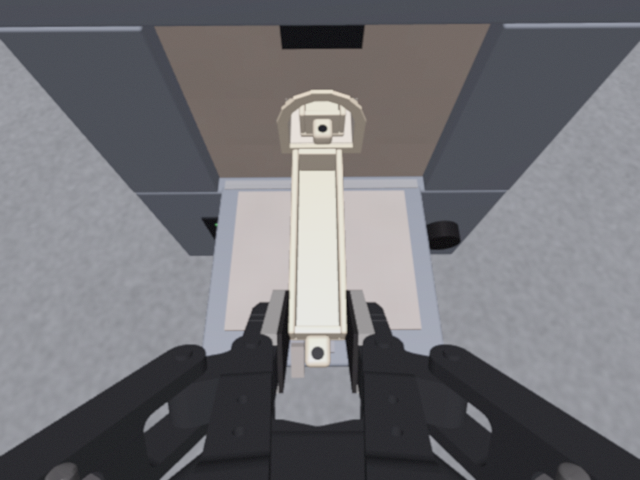

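Call:
{"method": "carry_out", "body": {"series": [[0.06,0.2,0.04,0,0,0,0.1],[-0.02,0.3,0.02,0,0,0,0.1],[-0.035,0.4,0,0,0,0,0.1],[-0.035,0.4,0,0,0,0,0.1]]}}

```text
t: 22.6
tool_pos: [0.5274, 0.0808, 0.1566]
tool_rot: [-1.733, -1.881, -0.629]
contact_force: [-0.2, -0.4, -0.2]
opening: 0.0225
```

```bash
python3 - <<'E'
from h import *
loc()
im=wrist();f=im['frame'].copy()
cv2.imwrite('pics/w18.png',f)
E
```

```text
local x -64.0 lat(+right) 1.6 z 1.6 mm F [-0.2 -0.4 -0.2]
```

View pics/w18.png

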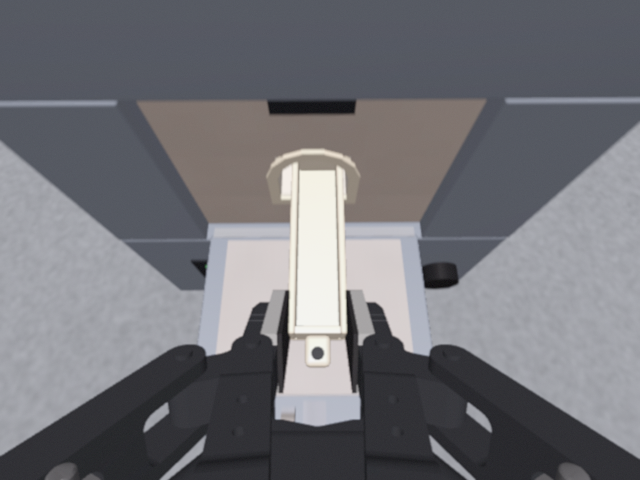

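Call:
{"method": "carry_out", "body": {"series": [[-0.07,0.4,-0.04,0,0,0,0.1],[-0.06,0.4,-0.04,0,0,0,0.1],[-0.05,0.4,0,0,0,0,0.1],[-0.035,0.4,0,0,0,0,0.1],[-0.035,0.3,0,0,0,0,0.1],[0,0,-0.04,0,0,0,0.1]]}}

```text
t: 23.25
tool_pos: [0.5206, 0.1288, 0.1533]
tool_rot: [-1.731, -1.882, -0.628]
contact_force: [0.2, -0.8, -1.2]
opening: 0.0225
```

```bash
python3 - <<'E'
from h import *
loc()
im=wrist();f=im['frame'].copy()
cv2.imwrite('pics/w19.png',f[150:450,150:490])
E
```

```text
local x -15.6 lat(+right) -1.0 z -1.7 mm F [ 0.2 -0.8 -1.2]
```

View pics/w19.png

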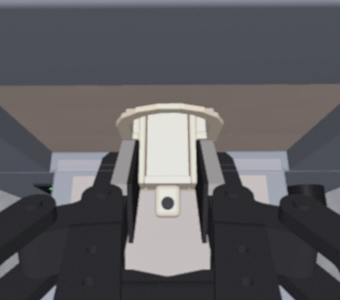

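Lower, release, back off, close.

Call:
{"method": "carry_out", "body": {"series": [[0.01,0.05,-0.04,0,0,0,0.1],[0,0,-0.03,0,0,0,0.1],[0,0,0,0,0,0,0.4],[0,0,0,0,0,0,0.45],[0,0,0,0,0,0,0.45],[0.03,-0.3,0.05,0,0,0,0.45],[0.06,-0.7,0.05,0,0,0,0.45],[0.06,-0.7,0,0,0,0,0.45],[0.03,-0.5,0,0,0,0,0.0],[0.02,0,-0.1,0,0,0,0.0],[0.01,0,-0.14,0,0,0,0.0]]}}

```text
t: 24.4
tool_pos: [0.5267, 0.0738, 0.148]
tool_rot: [-1.733, -1.88, -0.629]
contact_force: [-0.0, 0.7, -1.4]
opening: -0.0002
```

```bash
python3 - <<'E'
from h import *
loc()
im=wrist();f=im['frame'].copy()
cv2.imwrite('pics/w20.png',f[50:450,150:490])
E
```

```text
local x -70.9 lat(+right) 0.3 z -7.0 mm F [-0.   0.7 -1.4]
```

View pics/w20.png

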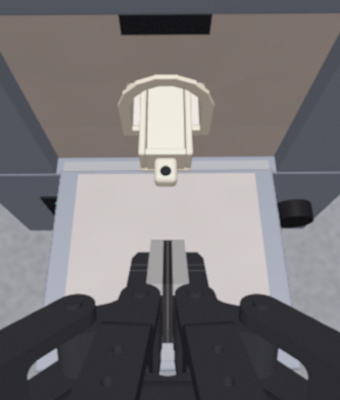

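Call:
{"method": "carry_out", "body": {"series": [[-0.02,0.3,-0.08,0,0,0,0],[-0.04,0.5,0,0,0,0,0],[-0.04,0.5,0,0,0,0,0],[-0.04,0.5,0,0,0,0,0],[-0.03,0.35,0,0,0,0,0],[0,0,0,0,0,0,0]]}}

```text
t: 25.05
tool_pos: [0.5217, 0.1293, 0.1462]
tool_rot: [-1.73, -1.882, -0.628]
contact_force: [0.1, 0.1, -0.2]
opening: 0.0003
```

```bash
python3 - <<'E'
from h import *
loc()
im=wrist();f=im['frame'].copy()
cv2.imwrite('pics/w21.png',f[100:450,150:490])
E
```

```text
local x -15.2 lat(+right) 0.1 z -8.8 mm F [ 0.1  0.1 -0.2]
```

View pics/w21.png

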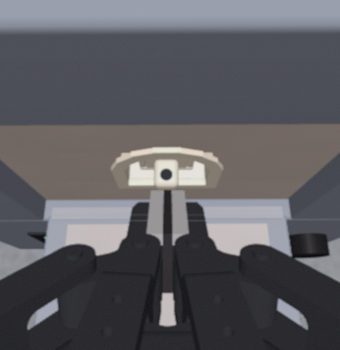

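Call:
{"method": "carry_out", "body": {"series": [[0.04,-0.5,0.1,0,0,0,0],[0.07,-0.9,0.3,0,0,0,0],[0.07,-0.9,0.3,0,0,0,0],[0.07,-0.9,0.3,0,0,0,0],[0.0,-0.9,0.3,0,0,-0.4,0],[-0.2,-0.85,0.1,0,0,-0.9,0],[-0.35,-0.7,0,0,0,-0.95,0.5],[-0.35,-0.7,0,0,0,-0.95,0.5],[-0.35,-0.7,0,0,0,-0.95,0.5],[-0.35,-0.7,0,0,0,-0.95,0.5],[-0.35,-0.7,0,0,0,-0.95,0.5],[-0.35,-0.7,0,0,0,-0.95,0.5]]}}

```text
t: 26.3
tool_pos: [0.4704, -0.1031, 0.1814]
tool_rot: [-2.395, -1.228, -0.869]
contact_force: [0.3, 0.1, 0.9]
opening: 0.0427
```

```bash
python3 - <<'E'
from h import *
plan([.4225,-.2206,.075],7.6,50,9)
for p in ([.4225,-.2206,.0165],[.4225,-.2206,.09]):
  q,e=ik(np.array(p),tgtR(7.6,50),ctrl.get_obs()['q']);print(q.round(2),e.round(4))
E
```

```text
t 26.3 d mm [ -47.9 -117.5 -106.4] w [ 0.001 -0.002 -0.815] min rows 8.15 open 0.0427 F [0.3 0.1 0.9]
per row [-0.213 -0.522 -0.473  0.001 -0.002 -0.906]
[-1.   -0.28  2.44  0.87  0.86 -0.11] 0.0
[-1.   -0.47  2.42  0.76  1.01  0.08] 0.0
```

Call:
{"method": "carry_out", "body": {"series": [[-0.21,-0.6,0,0,0,-0.9,0.5],[-0.21,-0.6,0,0,0,-0.9,0.5],[-0.21,-0.6,0,0,0,-0.9,0.5],[-0.21,-0.6,-0.2,0,0,-0.9,0.5],[-0.21,-0.6,-0.5,0,0,-0.9,0.5],[-0.21,-0.6,-0.7,0,0,-0.9,0.5],[-0.21,-0.6,-0.8,0,0,-0.9,0.5],[-0.21,-0.4,-0.8,0,0,-0.9,0.5],[-0.21,-0.1,-0.8,0,0,-0.9,0.5],[0,0,-0.4,0,0,0,0.5],[0,0,0,0,0,0,0.5]]}}

```text
t: 27.4
tool_pos: [0.423, -0.2181, 0.0748]
tool_rot: [-2.898, -0.207, -1.05]
contact_force: [0.3, 0.5, -0.6]
opening: 0.0428
```

```bash
python3 - <<'E'
from h import *
plan([.4225,-.2206,.0165],7.6,50)
im=wrist();f=im['frame'].copy()
B={2:(.4512,-.2168,7.6)}
for k,(x,y,a) in B.items():
    b=np.array([np.cos(np.radians(a)),np.sin(np.radians(a)),0]);n=np.array([-b[1],b[0],0])
    c=[np.array([x,y,.026])+u*b+v*n for u,v in((.05,.012),(.05,-.012),(-.038,-.012),(-.038,.012))]
    cv2.polylines(f,[np.array([proj(im,p) for p in c]).astype(np.int32)],True,(0,255,0),1)
cv2.imwrite('pics/w22.png',f)
E
```

```text
t 27.4 d mm [ -0.5  -2.5 -58.3] w [-0.003 -0.003 -0.011] min rows 2.33 open 0.0428 F [ 0.3  0.5 -0.6]
```

View pics/w22.png

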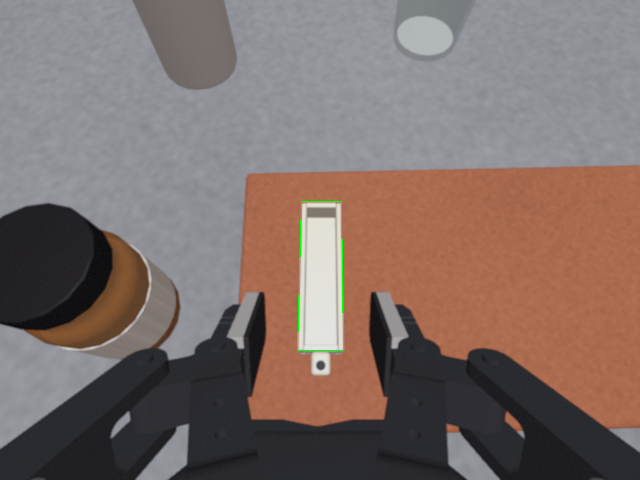

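Call:
{"method": "carry_out", "body": {"series": [[0,-0.08,-0.7,0,0,-0.05,0.5],[0,0,-0.7,0,0,-0.03,0.5],[0,0,-0.5,0,0,0,0.5],[0,0,-0.25,0,0,0,0.5],[0,0,-0.1,0,0,0,0.5],[0,0,0,0,0,0,0.1],[0,0,0,0,0,0,0.1],[0,0,0,0,0,0,0.1],[0,0,0,0,0,0,0.1]]}}

```text
t: 28.35
tool_pos: [0.4243, -0.2213, 0.0209]
tool_rot: [-2.904, -0.196, -1.056]
contact_force: [0.0, 0.6, 2.6]
opening: 0.0224
```

Call:
{"method": "carry_out", "body": {"series": [[0,0,0.3,0,0,0,0.1],[0,0,0.6,0,0,0,0.1],[0,0,1,0,0,0,0.1],[0,0,1,0,0,0,0.1],[0,0,1,0,0,0,0.1],[0,0,1,0,0,0,0.1]]}}

```text
t: 28.95
tool_pos: [0.4233, -0.2201, 0.1433]
tool_rot: [-2.903, -0.196, -1.053]
contact_force: [1.0, 0.5, -0.5]
opening: 0.0222
```

```bash
python3 - <<'E'
from h import *
plan(M-.150*A+[0,0,.03],94.94,50,18)
im=wrist();f=im['frame'].copy()
cv2.imwrite('pics/w23.png',f)
E
```

```text
t 28.95 d mm [109.9 215.   41.7] w [ 1.000e-03 -2.000e-03  1.522e+00] min rows 15.22 open 0.0222 F [ 1.   0.5 -0.5]
per row [ 0.244  0.478  0.093  0.001 -0.001  0.845]
```

View pics/w23.png

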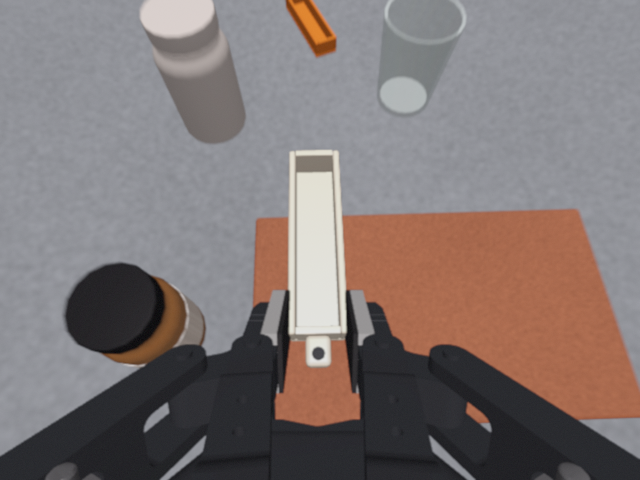

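Call:
{"method": "carry_out", "body": {"series": [[0.25,0.48,0.6,0,0,0.8,0.1],[0.25,0.48,0.7,0,0,0.85,0.1],[0.25,0.48,0.35,0,0,0.85,0.1],[0.25,0.48,0,0,0,0.85,0.1],[0.25,0.48,0,0,0,0.85,0.1],[0.25,0.48,0,0,0,0.85,0.1],[0.25,0.48,0,0,0,0.85,0.1],[0.25,0.48,0,0,0,0.85,0.1],[0.25,0.48,0,0,0,0.85,0.1],[0.25,0.48,0,0,0,0.85,0.1],[0.25,0.48,0,0,0,0.85,0.1],[0.25,0.48,0,0,0,0.85,0.1]]}}

```text
t: 30.2
tool_pos: [0.4985, -0.076, 0.1831]
tool_rot: [-2.219, -1.442, -0.804]
contact_force: [0.2, 0.6, -0.3]
opening: 0.0225
```

Call:
{"method": "carry_out", "body": {"series": [[0.24,0.48,0,0,0,0.85,0.1],[0.24,0.48,0,0,0,0.85,0.1],[0.24,0.48,0,0,0,0.85,0.1],[0.24,0.48,0,0,0,0.85,0.1],[0.24,0.48,0,0,0,0.85,0.1],[0.24,0.48,0,0,0,0.85,0.1],[0,0,0,0,0,0,0.1]]}}

```text
t: 30.9
tool_pos: [0.5354, -0.0034, 0.1832]
tool_rot: [-1.723, -1.888, -0.624]
contact_force: [-0.8, -0.9, -1.0]
opening: 0.0227
```

```bash
python3 - <<'E'
from h import *
loc();plan(M-.095*A+[0,0,.0005],94.94,50,4)
E
```

```text
local x -148.6 lat(+right) 2.3 z 28.2 mm F [-0.8 -0.9 -1. ]
t 30.9 d mm [ -6.9  53.2 -27.7] w [ 0.002 -0.001 -0.006] min rows 2.13 open 0.0227 F [-0.8 -0.9 -1. ]
per row [-0.069  0.532 -0.277  0.004 -0.003 -0.014]
```

Call:
{"method": "carry_out", "body": {"series": [[-0.07,0.5,-0.28,0,0,-0.02,0.1],[-0.07,0.53,-0.28,0,0,-0.02,0.1],[-0.07,0.53,-0.28,0,0,-0.02,0.1],[-0.05,0.5,-0.26,0,0,0,0.1],[0,0,0,0,0,0,0.1]]}}

```text
t: 31.4
tool_pos: [0.5265, 0.0489, 0.1545]
tool_rot: [-1.729, -1.88, -0.625]
contact_force: [-1.2, -0.4, -1.2]
opening: 0.022
```

```bash
python3 - <<'E'
from h import *
loc()
im=wrist();f=im['frame'].copy()
cv2.imwrite('pics/w24.png',f)
E
```

```text
local x -95.7 lat(+right) -2.1 z -0.5 mm F [-1.2 -0.4 -1.2]
```

View pics/w24.png

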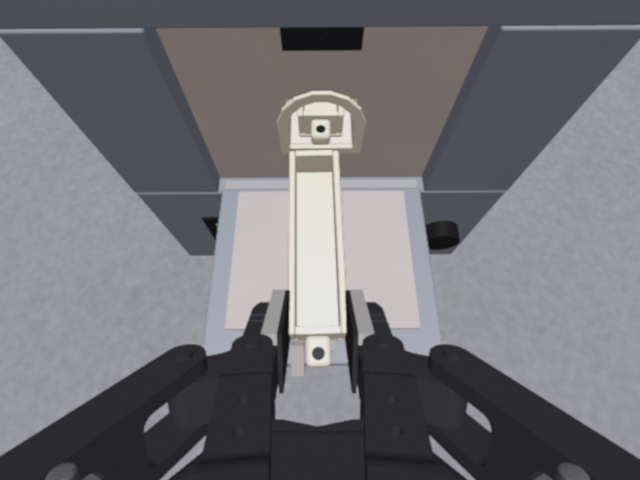

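Call:
{"method": "carry_out", "body": {"series": [[0.06,0.2,0.04,0,0,-0.15,0.1],[0.0,0.3,0.02,0,0,0,0.1],[-0.035,0.4,0,0,0,0,0.1],[-0.035,0.4,0,0,0,0,0.1]]}}

```text
t: 31.85
tool_pos: [0.5282, 0.0799, 0.1579]
tool_rot: [-1.748, -1.871, -0.634]
contact_force: [-1.0, -1.6, -0.3]
opening: 0.0227
```

```bash
python3 - <<'E'
from h import *
loc()
im=wrist();f=im['frame'].copy()
cv2.imwrite('pics/w25.png',f)
E
```

```text
local x -64.9 lat(+right) 2.3 z 2.9 mm F [-1.  -1.6 -0.3]
```

View pics/w25.png

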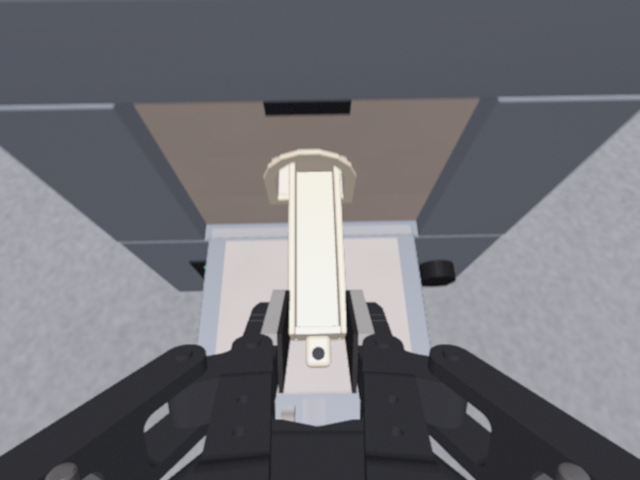

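Needs ~2–3 mm left and a bit lower; then insert.

Call:
{"method": "carry_out", "body": {"series": [[-0.1,0.3,-0.04,0,0,0,0.1],[-0.07,0.4,-0.04,0,0,0,0.1],[-0.05,0.4,-0.02,0,0,0,0.1],[-0.035,0.4,0,0,0,0,0.1],[-0.035,0.35,0,0,0,0,0.1],[0,0,-0.04,0,0,0,0.1]]}}

```text
t: 32.5
tool_pos: [0.5202, 0.127, 0.154]
tool_rot: [-1.745, -1.871, -0.633]
contact_force: [0.1, -0.5, -0.4]
opening: 0.0225
```

```bash
python3 - <<'E'
from h import *
loc()
im=wrist();f=im['frame'].copy()
cv2.imwrite('pics/w26.png',f[150:450,150:490])
E
```

```text
local x -17.3 lat(+right) -1.6 z -1.0 mm F [ 0.1 -0.5 -0.4]
```

View pics/w26.png

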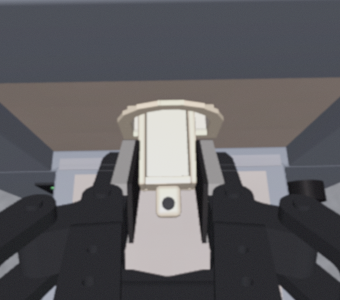

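Call:
{"method": "carry_out", "body": {"series": [[0.01,0.05,-0.06,0,0,0,0.1],[0.02,0,-0.04,0,0,0,0.1],[0,0,0,0,0,0,0.4],[0,0,0,0,0,0,0.45],[0,0,0,0,0,0,0.45],[0.03,-0.3,0.05,0,0,0,0.45],[0.06,-0.7,0.05,0,0,0,0.45],[0.06,-0.7,0,0,0,0,0.45],[0.03,-0.5,0,0,0,0.15,0.0],[0.03,0,-0.1,0,0,0,0.0],[0.02,0,-0.14,0,0,0,0.0]]}}

```text
t: 33.65
tool_pos: [0.5275, 0.0718, 0.148]
tool_rot: [-1.732, -1.881, -0.628]
contact_force: [0.0, 0.6, -0.4]
opening: 0.0001
```

```bash
python3 - <<'E'
from h import *
loc()
im=wrist();f=im['frame'].copy()
cv2.imwrite('pics/w27.png',f[50:450,150:490])
E
```

```text
local x -73.0 lat(+right) 1.0 z -7.0 mm F [ 0.   0.6 -0.4]
```

View pics/w27.png

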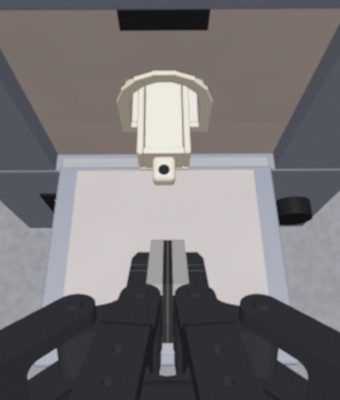

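Call:
{"method": "carry_out", "body": {"series": [[-0.04,0.3,-0.08,0,0,0,0],[-0.05,0.5,0,0,0,0,0],[-0.05,0.5,0,0,0,0,0],[-0.04,0.5,0,0,0,0,0],[-0.03,0.3,0,0,0,0,0],[0,0.1,0,0,0,0,0]]}}

```text
t: 34.3
tool_pos: [0.5216, 0.1281, 0.1462]
tool_rot: [-1.73, -1.883, -0.627]
contact_force: [0.2, -1.0, 1.2]
opening: 0.0003
```

Call:
{"method": "carry_out", "body": {"series": [[0,0.06,0,0,0,0,0],[0,0.04,0,0,0,0,0]]}}

```text
t: 34.5
tool_pos: [0.5221, 0.1294, 0.1462]
tool_rot: [-1.732, -1.882, -0.628]
contact_force: [0.1, -1.0, 0.8]
opening: -0.0003
```

```bash
python3 - <<'E'
from h import *
loc()
im=wrist();f=im['frame'].copy()
cv2.imwrite('pics/w28.png',cv2.resize(f[150:450,200:440],None,fx=2,fy=2))
E
```

```text
local x -15.1 lat(+right) 0.5 z -8.8 mm F [ 0.1 -1.   0.8]
```

View pics/w28.png

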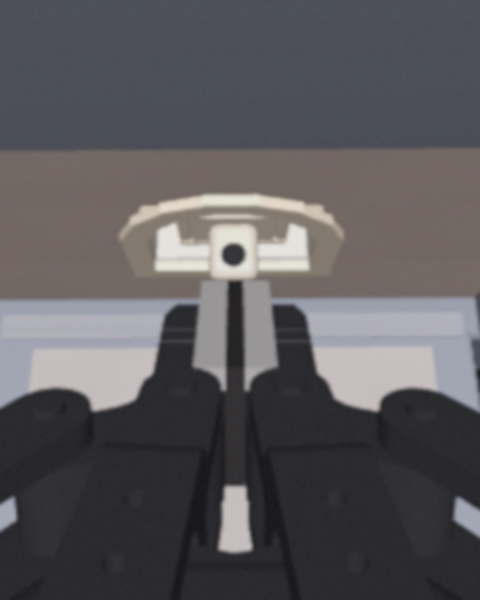

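Call:
{"method": "carry_out", "body": {"series": [[-0.01,0.06,0,0,0,0,0],[0,0.06,0,0,0,0,0]]}}

```text
t: 34.75
tool_pos: [0.522, 0.1322, 0.1462]
tool_rot: [-1.733, -1.881, -0.628]
contact_force: [-0.8, -1.5, 0.2]
opening: 0.0003
```

Call:
{"method": "carry_out", "body": {"series": [[0,0.05,0,0,0,0,0],[0,0.05,0,0,0,0,0]]}}

```text
t: 34.95
tool_pos: [0.5218, 0.1349, 0.1461]
tool_rot: [-1.732, -1.882, -0.628]
contact_force: [-0.1, -2.2, 0.5]
opening: 0.0
```

```bash
python3 - <<'E'
from h import *
loc()
im=wrist();f=im['frame'].copy()
cv2.imwrite('pics/w29.png',cv2.resize(f[150:450,200:440],None,fx=2,fy=2))
E
```

```text
local x -9.6 lat(+right) 0.7 z -8.9 mm F [-0.1 -2.2  0.5]
```

View pics/w29.png

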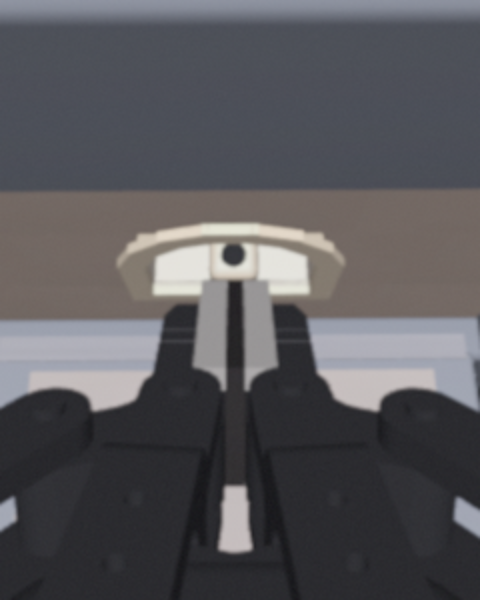

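Call:
{"method": "carry_out", "body": {"series": [[0,0.05,0,0,0,0,0],[0,0.03,0,0,0,0,0]]}}

```text
t: 35.2
tool_pos: [0.5221, 0.1362, 0.1461]
tool_rot: [-1.733, -1.883, -0.627]
contact_force: [-1.5, -8.6, 2.9]
opening: -0.0
```

Call:
{"method": "carry_out", "body": {"series": [[0,0.04,0,0,0,0,0],[0,0.02,0,0,0,0,0]]}}

```text
t: 35.4
tool_pos: [0.5226, 0.1364, 0.1461]
tool_rot: [-1.736, -1.885, -0.626]
contact_force: [-0.7, -13.2, 3.6]
opening: -0.0001
```

```bash
python3 - <<'E'
from h import *
loc()
im=wrist();f=im['frame'].copy()
cv2.imwrite('pics/w30.png',cv2.resize(f[150:450,200:440],None,fx=2,fy=2))
E
```

```text
local x -8.2 lat(+right) 1.6 z -8.9 mm F [ -0.7 -13.2   3.6]
```

View pics/w30.png

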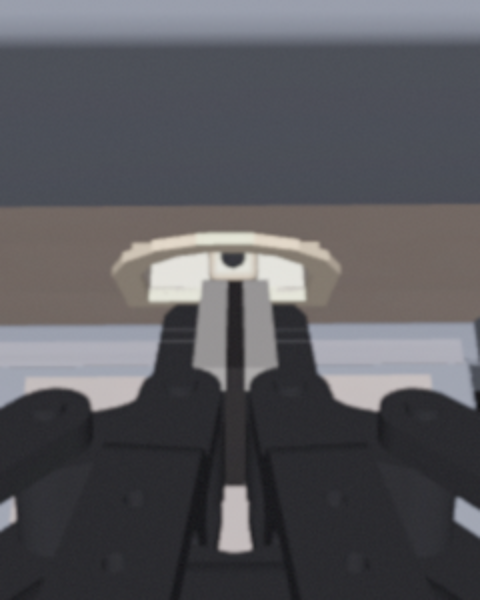

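Call:
{"method": "carry_out", "body": {"series": [[0.02,-0.2,0,0,0,0,0],[0.04,-0.5,0.05,0,0,0,0],[0.07,-0.9,0.3,0,0,0,0],[0.07,-0.9,0.3,0,0,0,0],[0.07,-0.9,0.3,0,0,0,0],[0.07,-0.9,0.3,0,0,0,0],[0.04,-0.6,0.2,0,0,0,0],[0,0,0,0,0,0,0]]}}

```text
t: 36.25
tool_pos: [0.532, 0.0143, 0.183]
tool_rot: [-1.734, -1.881, -0.63]
contact_force: [-0.1, 0.0, 0.8]
opening: 0.0002
```

```bash
python3 - <<'E'
from h import *
loc()
im=wrist();f=im['frame'].copy()
for s in (-.012,-.003,.01): print(s,proj(im,M+A*s+LAT*0+[0,0,0.001]).round(1))
cv2.imwrite('pics/w31.png',cv2.resize(f[0:300,160:480],None,fx=2,fy=2))
t=ctrl.get_image('top');cv2.imwrite('pics/t31.png',t['frame'])
for n in ['bottle','amber_jar','beaker']:
    for d in ctrl.mark_of(t,n)[:1]: px=np.array(d['position'])*[640,480];print(n,d['p'],px,onz(t,px,0))
E
```

```text
local x -130.6 lat(+right) 0.4 z 28.0 mm F [-0.1  0.   0.8]
-0.012 [314.8 122.6]
-0.003 [314.8 111. ]
0.01 [314.8  94.7]
bottle 0.63 [352.704 195.696] [ 0.61861188 -0.09575124  0.        ]
beaker 0.94 [421.312 170.688] [ 0.6857421  -0.27237179  0.        ]
```

View pics/w31.png

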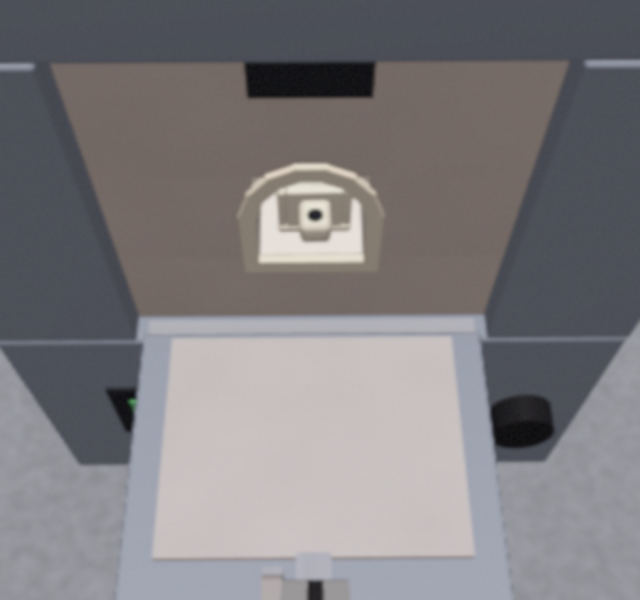

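View pics/t31.png

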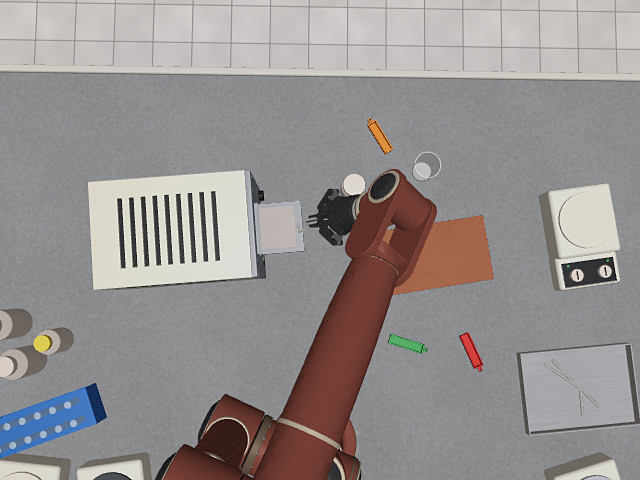

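```bash
python3 - <<'E'
from h import *
im=wrist()
print('floor edge x=0',proj(im,M+[0,0,-.015]).round(1),'seen ~129')
for s in (-.012,-.006,-.003,0,.003): print(s,'lug top',proj(im,M+A*s+[0,0,.001]).round(1),'lug bot',proj(im,M+A*s+[0,0,-.007]).round(1))
f=im['frame']; cv2.imwrite('pics/w32.png',cv2.resize(f[75:145,270:370],None,fx=7,fy=7,interpolation=cv2.INTER_CUBIC))
E
```

```text
floor edge x=0 [317.4 127.1] seen ~129
-0.012 lug top [317.4 125. ] lug bot [317.4 133.8]
-0.006 lug top [317.4 117.1] lug bot [317.4 126.1]
-0.003 lug top [317.4 113.2] lug bot [317.4 122.3]
0 lug top [317.4 109.3] lug bot [317.4 118.5]
0.003 lug top [317.3 105.5] lug bot [317.4 114.7]
```

View pics/w32.png

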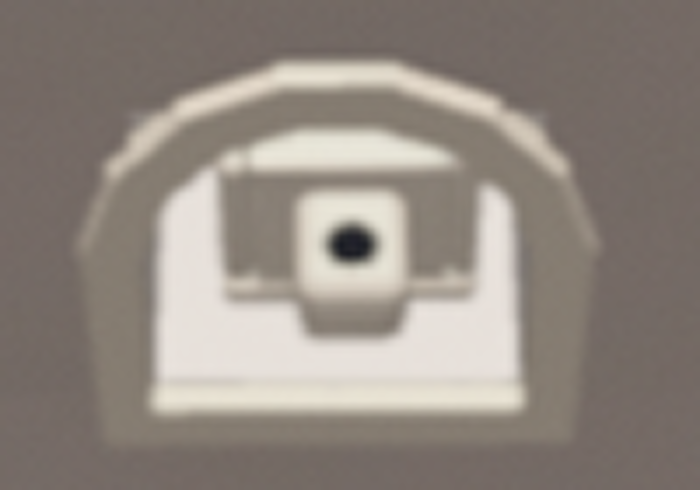

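```bash
python3 - <<'E'
from h import *
o=ctrl.get_obs();print(o['t'],o['contact_force'])
print(ctrl.finish_job())
E
```

```text
36.55 [ 0.09087321  0.59431768 -0.38161387]
the job is handed in; nothing more can be done
None
```

I pressed the flap open, loaded the three boats nose first and open side up, and handed the job in at 36.6 s.

**What I did**
- **Flap:** I pressed it at the pad until the catch let go and it dropped open. The highest press force I read was about 7.4 N, above the 2 to 5 N given.
- **Boats:** I gripped each one near its tail, slid it into the tube, and pushed it on with closed fingertips. Each boat pushed the one before it deeper.

**What the last checks showed**
- **Row home:** the last push came to a hard stop at about 13 N, with the tip no longer advancing. From the fingertip position, that puts the last lug about 3 mm out of the mouth, behind the flap line.
- **Wrist camera:** it gave between 2 and 5 mm out, depending on which edge I used. This agrees with about 3 mm, but only to within about 2 mm.
- **Flap and bystanders:** the flap is down. The bottle and beaker are still about where they started in the overhead picture. The arm hid the jar in that last picture, but it was upright in its place in the wrist view after the third boat was lifted, and the arm then moved well above it.
- **Robot:** the gripper is clear and touching nothing.

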